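# Tap a bearing cup square into its housing

## Task

Set the flanged bearing cup, skirt down, into the bore of the bearing housing and let go, then push it in gently, a few millimetres at a time and alternating around the rim so that it never cocks more than about 12 degrees, until its flange sits fully home and square on the housing. Finish with a firm steady push of about 20 N on the seated cup, held for a second, never loading it with more than 40 N even for an instant; leave the loose spacer ring where it lies.

Things in the scene. Friction and masses are not known exactly. Their poses are not given: they have to be found in the camera images.
- cup: loose flanged steel bearing cup, a ring 26 mm tall, 0.11 to 0.23 kg. Origin: centre of its underside; z up its axis. From 0 to 16 mm up a skirt of radius 25 mm (23.5 at the foot); from 16 to 26 mm a flange of radius 31 mm (62 mm across, grip here), its flat top, radius 20 to 31 mm, being the rim to press on. Starts standing on the desk on its skirt
- cup_center (a point): point on the cup's axis half-way up, 13 mm above its underside and 13 mm below the flange top; the hole through the cup (radius 19 mm) is open here. Cup and housing are stiff: bring the fingers down on the rim at 15 mm/s or slower, near home 10 mm/s, or the bump alone passes the allowed force
- housing: fixed bearing housing: grey 100 x 100 x 10 mm foot with corner bolts, carrying an upright aluminium tube of outer radius 41 mm, flat top face 45 mm above the desk, bore radius 27 mm. Origin: centre of its underside, z up, x and y towards its four small ribs. In the bore, 22 mm from the axis towards +x, -x, +y and -y, four friction shoes bear the foot of the skirt
- bore_mouth (a point): centre of the bore at the top face. The shoes stop the cup 4 to 7 mm short of home, unequally, so it sits a little crooked. A shoe gives under about 9 N and stays where pushed; pushing one side of the rim sinks it and lifts the opposite side; an even push would take nearly 40 N. Home: flange on the top face, its top 10 mm above this point; there it turns rigid
- spacer: loose plain steel spacer ring without flange, 44 mm across, 16 mm tall, 26 mm hole, lying on the desk; not part of the job. Origin at the centre of its underside
There are look-alikes about, which are no part of the job. What is shaped like the cup but green or red is not meant.

How it is judged:
By the outcome, as a careful person would: the job done as asked, in the order asked, and still so for the second after the job is handed in, with the robot touching nothing.
It also fails if it takes over 72 s, if anything falls off the work surface, if the arm or the gripper's body presses on something with over 40 N, if the wrist force passes 120 N, or if a joint passes its speed limit or range.

## Robot

A 6-joint arm with a two-finger parallel gripper is mounted at the origin on a cart in front of the work surface, level with it; the furniture and walls round the work are solid. World frame = base frame: x ahead of the robot, y to its left, z up, the work surface at z = 0. Lengths are in m, angles in rad, forces in N, time in s.
With the tool pointing down it reaches from about 0.35 to 0.85 m from the base axis. Payload 8.1 kg.
Tool frame: the origin (TCP) lies at the very end of the fingers, on their centre line; the grasp point (between the pads) lies robot.grip_point_offset behind it (robot.grip_point_offset is the distance from the TCP to the grasp point, in m); z points along the fingers, y is the line along which they close (so a half turn about z gives the same grasp; the last joint's range is limited). The gripper opens to 93 mm and grips with 3 to 60 N. Pads are 15 mm wide; open, the fingers measure 128 mm over their backs; the gripper's body (75 mm by 188 mm) begins 65 mm behind the grasp point.
Start: joints at [1.106, 0.13, 1.488, -0, 1.523, -0.085], TCP at [0.222, 0.557, 0.219] pointing down, gripper open.
Joint ranges: [-2.96, 2.96], [-0.89, 2.26], [0.02, 2.5], [-1.34, 4.48], [0, 2.73], [-2.66, 2.66]. Speed limits (rad/s): [2.39, 2.39, 2.79, 3.14, 3.14, 3.14].

## Interface

Orientations are given as a rotation vector (axis times angle).
In Python, from plant import robot, eyes gives the robot as it stands. The module is installed in compiled form; this text tells all that it offers.
- The arm moves only by the tool apply_moves, never from a script. Its argument "steps" is one flat list of numbers, 7 for each row, row after row: the shift along the tool's x, y, z in units of 30 mm (1.0 is 30 mm), then the turn, a rotation vector about the tool's x, y, z in units of 6 degrees (1.0 is 6 degrees), then the opening in per cent of the stroke, from 0 (shut) to 100 (fully open). In form: [dx, dy, dz, ax, ay, az, fingers, dx, dy, dz, ax, ay, az, fingers, ...]. A call has 1 to 12 rows; each row shifts and turns the commanded pose from where the row before left it, along the tool's axes as they then stand; what a row does not reach is not made up. A row lasts 1/12 s, in which the tool goes at most 41.7 mm and 7.16 degrees, less where a joint would pass 70% of its speed; a pose out of reach is approached as far as the arm can. A call is refused whole if a number of a shift passes 1 or a number of a turn 1, either way. A call with a gripper value outside its range is refused whole. The fingers move at their own pace and stop on an object; "grip_force" is the grip in N (left out, the last holds). Time passes only in rows, so rows that do not move let the fingers close. It gives the time, the measured TCP pose, the force, the opening and the grip force at its end, in the units of the state.
- robot.read_state(): the state, without advancing time (a new reading comes with each control period).
- eyes.read_camera(name): name is "side" or "top"; returns the picture (384x512x3 uint8, red, green, blue); there is no depth.
- eyes.calibration(name): a dict with "K" (3x3 intrinsics, pixels), "k1" (the pictures are not rectified: a ray, as slopes to the right and down, at radius r is drawn at 1 + k1 r^2 times it, then the intrinsics apply), "R" (3x3) and "t" (3): a world point X has camera coordinates R X + t. Camera axes: x right, y down, z forward; pixel columns grow to the right and rows downward; lengths in m; the calibration is good to about 2 mm. A picture is of the moment at which its call begins. calibration takes no time and is no camera call.
- robot.close_job(): hands the job in; it is judged then, once.
Trained networks look in the newest picture that a camera, given by its name, has taken for a name from the list of things; names that differ only in an ending like _2 or _b are one class to them, and where a whole thing is asked for, a point or a joint stands for the part that bears it (a point fixed in the world has none). Each returns a list of dicts, best first, with "conf" (0 to 1); they miss things now and then, are a little off and sometimes report something else, mostly with a low value. They report only what shows in the picture. A call takes as long as a camera call. They do not tell look-alikes from the thing itself.
- eyes.search_frame(camera, thing): "rect" ([left, top, width, height] in pixels, round what is visible of it).
- eyes.place_of(camera, thing): "xy" ([column, row] in pixels: a listed point, or the origin of a listed thing).
The state is a dict: "t": time; "q": joint angles; "dq": joint speeds; "joint_torque": joint torques, N m; "tool_pos": TCP position; "orientation": TCP orientation; "force": force on the tool from outside, world axes, zero at the start; "wrist_torque": the same for the moment, N m; "opening": finger opening in m; "gripper_force": force on a finger pad.
Only numpy, scipy, OpenCV 4.12 (cv2) and the standard library are available. Lean on these libraries where they do the work, as an engineer would, in place of code of your own. Each camera call takes 0.05 s, during which the arm holds its last target. There are 200 camera calls.

## Working session

There is one attempt and no reset: what is moved stays moved. The work goes in short steps, Python scripts to look and compute and a tool call to move; the robot and the scene stay as the last step left them, time stands still between calls to the robot, and variables do not carry over. Pictures are saved under pics/ and viewed, at most 10 in all, crops included, and the job is handed in when it is done.

Besides the shell and the picture viewer there is one more tool, called after "Request:" as a command line: name --argument value ..., lists and objects as JSON in quotes. apply_moves: Moves the arm, as the interface text tells. Its arguments: {"type":"object","properties":{"steps":{"type":"array"},"grip_force":{"type":"number"}},"required":["steps"]}

```bash
mkdir -p pics
cat > h.py <<'E'
import numpy as np, cv2
from plant import robot, eyes
def ray(cam,px):
    c=eyes.calibration(cam);K=np.array(c["K"]);R=np.array(c["R"]);t=np.array(c["t"])
    d=np.linalg.solve(K,[px[0],px[1],1.])[:2]
    u=d.copy()
    for _ in range(30): u=d/(1+c["k1"]*(u@u))
    return -R.T@t, R.T@np.array([u[0],u[1],1.])
def at_z(cam,px,z):
    o,d=ray(cam,px); return o+d*(z-o[2])/d[2]
def proj(cam,X):
    c=eyes.calibration(cam);p=np.array(c["R"])@np.array(X)+np.array(c["t"]);u=p[:2]/p[2];u=u*(1+c["k1"]*(u@u))
    return (np.array(c["K"])@[u[0],u[1],1])[:2]
def snap(cam,name=None):
    im=eyes.read_camera(cam)
    if name: cv2.imwrite(f"pics/{name}.png",im[:,:,::-1])
    return im
E
python3 - <<'E'
from h import *
np.set_printoptions(precision=3,suppress=True)
a=snap("top");b=snap("side")
im=np.vstack([a,b]); im=np.hstack([a,b])
cv2.imwrite("pics/a.png",cv2.resize(im,(800,300),interpolation=cv2.INTER_AREA)[:,:,::-1])
cv2.imwrite("pics/top.png",a[:,:,::-1]);cv2.imwrite("pics/side.png",b[:,:,::-1])
for cam in("top","side"):
    print(cam,ray(cam,(256,192)))
    for th in("cup","cup_center","housing","bore_mouth","spacer"):
        print(th,[(np.round(r["xy"],1),round(r["conf"],2)) for r in eyes.place_of(cam,th)][:5])
print(robot.grip_point_offset, robot.read_state())
E
```

```text
top (array([0.351, 0.098, 0.904]), array([ 0.162, -0.04 , -0.986]))
cup [(array([224.1, 184.3]), 0.91), (array([210.3, 231.8]), 0.72), (array([271.7, 185.7]), 0.7), (array([181.2, 204.1]), 0.67), (array([151.9, 178.2]), 0.24)]
cup_center [(array([183.9, 205.4]), 0.9), (array([273.3, 183.6]), 0.85), (array([208.6, 232.7]), 0.67), (array([223.8, 184. ]), 0.63)]
housing [(array([358.8, 165.3]), 0.65)]
bore_mouth [(array([364.5, 159.6]), 0.69)]
spacer [(array([152. , 178.9]), 0.67)]
side (array([0.421, 0.837, 0.573]), array([ 0.08 , -0.835, -0.545]))
cup [(array([239.8, 240.1]), 0.86), (array([296.3, 256.3]), 0.84), (array([258.1, 280.7]), 0.73), (array([251. , 203.4]), 0.72)]
cup_center [(array([251.9, 201.9]), 0.98), (array([259.4, 273.8]), 0.74), (array([300.8, 251.9]), 0.58), (array([240. , 237.5]), 0.57)]
housing [(array([242.6, 154.9]), 0.57)]
bore_mouth [(array([239.2, 140.2]), 0.76)]
spacer [(array([215.6, 315.2]), 0.59)]
0.0188 {'t': 0.6, 'q': array([ 1.106,  0.13 ,  1.488,  0.   ,  1.523, -0.085]), 'dq': array([ 0.001, -0.001,  0.001, -0.001, -0.   ,  0.001]), 'joint_torque': array([ -0.001, -55.941, -49.179,   0.077,   0.023,  -0.   ]), 'tool_pos': array([0.222, 0.557, 0.219]), 'orientation': array([-0.593, -3.085,  0.   ]), 'force': array([-0.49 ,  0.28 ,  0.386]), 'wrist_torque': array([-0.036,  0.02 , -0.006]), 'gripper_force': 0.0, 'opening': 0.09314300811663404}
```

View pics/top.png

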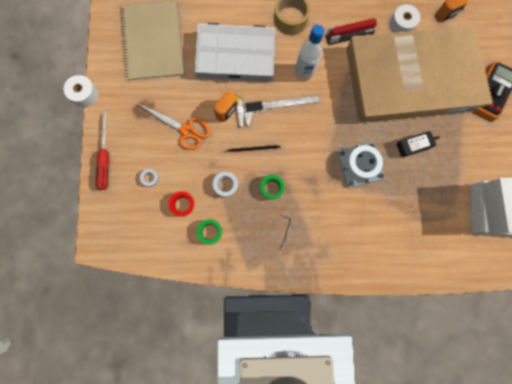

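View pics/side.png

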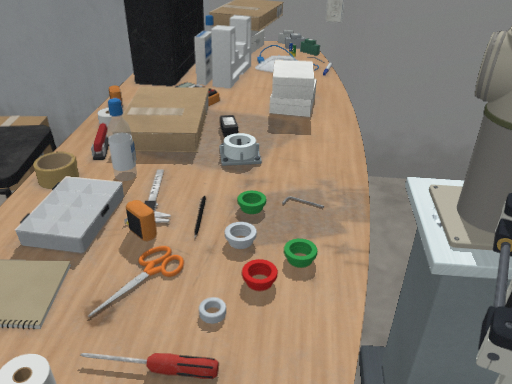

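Top view: the candidates for the cup are the steel flanged ring at (224,184), the red one at (181,204), the greens at (208,232) and (272,186), the steel spacer at (149,178), and paper or tape rolls at (80,90), (406,16) and (291,14). I choose the steel one at (224,184), which is (240,236) in the side view. The housing is at (362,164) in the top view and (240,148) in the side view. Next I check the choice in a close crop and measure it.

```bash
cat > m.py <<'E'
from h import *
np.set_printoptions(precision=4,suppress=True)
def blob(cam,c,r,thr=150,sat=40):
    """filled outline of grey-white blob near c -> ellipse center"""
    im=snap(cam); s=8;x0,y0=int(c[0]-r),int(c[1]-r)
    cr=cv2.resize(im[y0:y0+2*r,x0:x0+2*r],None,fx=s,fy=s,interpolation=cv2.INTER_CUBIC)
    hsv=cv2.cvtColor(cr,cv2.COLOR_RGB2HSV)
    m=((hsv[...,1]<sat)&(hsv[...,2]>thr)).astype(np.uint8)
    cs,_=cv2.findContours(m,cv2.RETR_EXTERNAL,cv2.CHAIN_APPROX_NONE)
    k=max(cs,key=cv2.contourArea); e=cv2.fitEllipse(cv2.convexHull(k))
    cv2.drawContours(cr,[k],-1,(255,0,255),1)
    return cr,(np.array(e[0])+.5)/s-.5+[x0,y0],np.array(e[1])/s
E
python3 - <<'E'
from m import *
out=[]
for cam,c,z in(("top",(224,184),.026),("side",(240,236),.026),("top",(365,161),.045),("side",(240,146),.045)):
    cr,e,ax=blob(cam,c,22); out.append(cr); print(cam,e,ax,at_z(cam,e,z))
cv2.imwrite("pics/crop.png",cv2.resize(np.vstack([np.hstack(out[:2]),np.hstack(out[2:])]),(600,600))[:,:,::-1])
for cam in("top","side"):
    print(cam,[at_z(cam,np.array(eyes.place_of(cam,"bore_mouth")[0]["xy"]),.045)],[at_z(cam,np.array(r["xy"]),.013) for r in eyes.place_of(cam,"cup_center")])
    print([at_z(cam,np.array(r["xy"]),0) for r in eyes.place_of(cam,"housing")])
E
```

```text
top [224.8042 183.6952] [24.6855 25.6975] [0.5166 0.1386 0.026 ]
side [240.1579 231.0354] [19.6512 32.4352] [0.5169 0.1394 0.026 ]
top [366.7623 161.9782] [33.0481 39.8494] [ 0.5628 -0.209   0.045 ]
side [238.0965 141.396 ] [17.6349 34.7037] [ 0.567  -0.1968  0.045 ]
top [array([ 0.5607, -0.2062,  0.045 ])] [array([0.4668, 0.2449, 0.013 ]), array([0.5178, 0.1457, 0.013 ]), array([0.4053, 0.179 , 0.013 ]), array([0.5086, 0.0145, 0.013 ])]
[array([0.5336, 0.3223, 0.    ]), array([ 0.5783, -0.2059,  0.    ])]
side [array([ 0.5691, -0.1993,  0.045 ])] [array([0.5158, 0.1415, 0.013 ]), array([0.3953, 0.1731, 0.013 ]), array([0.5107, 0.017 , 0.013 ]), array([0.467 , 0.2419, 0.013 ]), array([0.5273, 0.3392, 0.013 ])]
[array([ 0.5564, -0.2122,  0.    ])]
```

View pics/crop.png

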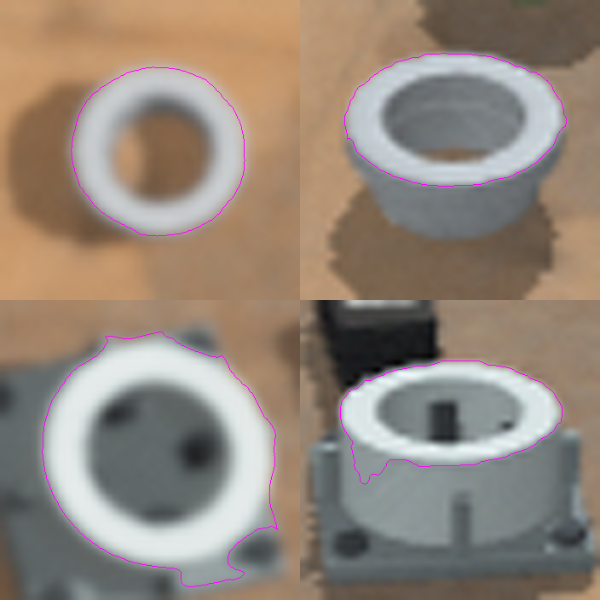

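The crop confirms a flanged steel ring with its skirt down (the cup) and the open-bored housing. Next I refine the housing's centre and yaw.

Run:
```python
from m import *
out=[]
for cam,c,thr in(("top",(365,161),215),("side",(240,146),205),("top",(365,161),200),("side",(240,146),195)):
    cr,e,ax=blob(cam,c,28,thr,30); out.append(cr); print(cam,e,ax,at_z(cam,e,.045))
a=snap("top")[138:192,336:390];a=cv2.resize(a,(600,600),interpolation=cv2.INTER_CUBIC)
cv2.imwrite("pics/c2.png",np.hstack([a,np.vstack([cv2.resize(o,(200,200)) for o in (out[0],out[1],out[2])])])[:,:,::-1])
print(robot.read_state()["t"])
```

```text
top [365.8656 161.0316] [30.0205 32.4787] [ 0.5652 -0.2069  0.045 ]
side [239.4349 139.936 ] [13.8688 31.3365] [ 0.5648 -0.2053  0.045 ]
top [365.9381 161.0329] [30.8638 33.4207] [ 0.5652 -0.2071  0.045 ]
side [239.4806 139.9405] [14.1489 31.5292] [ 0.5647 -0.2053  0.045 ]
1.35
```

View pics/c2.png

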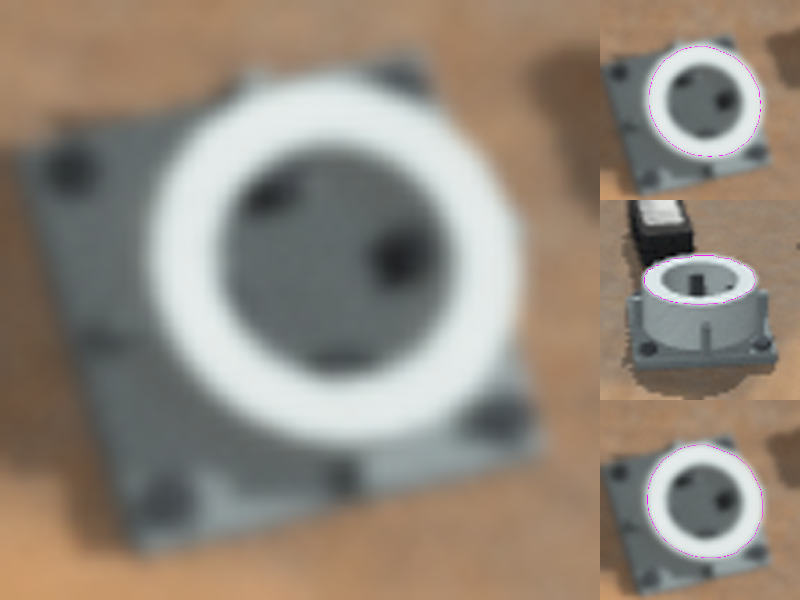

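```bash
cat >> m.py <<'E'
from scipy.spatial.transform import Rotation as Ro
H=np.array([.565,-.2062]); C=np.array([.5168,.139])
def go(X):
    s=robot.read_state(); R=Ro.from_rotvec(s["orientation"]).as_matrix()
    f=s["force"]; yaw=np.degrees(np.arctan2(R[1,1],R[0,1]))
    print("t",round(s["t"],2),"tcp",s["tool_pos"],"F",f,"op",round(s["opening"],4),"yaw_y",round(yaw,2),"z",R[:,2])
    print("units to go",R.T@(np.array(X)-s["tool_pos"])/.03)
E
python3 - <<'E'
from m import *
p=[at_z("top",np.array(c)*54/600+[336,138]-.5,.010) for c in((20,155),(135,555),(540,455),(420,45))]
for i in range(4):
    d=p[(i+1)%4]-p[i]; print(p[i],np.linalg.norm(d),np.degrees(np.arctan2(d[1],d[0]))%90)
print(sum(p)/4)
go([*C,.219])
E
```

```text
[ 0.5998 -0.1474  0.01  ] 0.09588053733907322 12.685848920286816
[ 0.5062 -0.1685  0.01  ] 0.09695857549078367 13.078630369340587
[ 0.5282 -0.2629  0.01  ] 0.09918299828485744 12.066922389500123
[ 0.6252 -0.2422  0.01  ] 0.0981076889733517 14.999943453925383
[ 0.5648 -0.2052  0.01  ]
t 1.35 tcp [0.2224 0.5573 0.2186] F [ 0.1537 -0.184  -0.4511] op 0.0932 yaw_y 68.24 z [ 0. -0. -1.]
units to go [-14.2822  -9.3101  -0.0118]
```

Request:
apply_moves --steps '[-0.5, -0.3, 0, 0, 0, 0, 100, -0.9, -0.6, 0, 0, 0, 0, 100, -0.9, -0.6, 0, 0, 0, 0, 100, -0.9, -0.6, 0, 0, 0, 0, 100, -0.9, -0.6, 0, 0, 0, 0, 100, -0.9, -0.6, 0, 0, 0, 0, 100, -0.9, -0.6, 0, 0, 0, 0, 100, -0.9, -0.6, 0, 0, 0, 0, 100, -0.9, -0.6, 0, 0, 0, 0, 100, -0.9, -0.6, 0, 0, 0, 0, 100, -0.9, -0.6, 0, 0, 0, 0, 100, -0.9, -0.6, 0, 0, 0, 0, 100]'

```text
t: 2.35
tool_pos: [0.4361, 0.2479, 0.2189]
orientation: [0.593, 3.085, 0.001]
force: [0.2, 0.0, -0.6]
opening: 0.093
gripper_force: 0.0
```

Request:
apply_moves --steps '[-0.9, -0.6, 0, 0, 0, 0, 100, -0.9, -0.6, 0, 0, 0, 0, 100, 0, 0, 0, 0, 0, 1, 100, 0, 0, 0, 0, 0, 1, 100, 0, 0, 0, 0, 0, 1, 100, 0, 0, 0, 0, 0, 1, 100, 0, 0, 0, 0, 0, 1, 100, 0, 0, 0, 0, 0, 1, 100, 0, 0, 0, 0, 0, 1, 100, 0, 0, 0, 0, 0, 1, 100, 0, 0, 0, 0, 0, 1, 100]'

```text
t: 3.27
tool_pos: [0.4723, 0.1959, 0.2187]
orientation: [1.935, 2.475, 0.0]
force: [1.5, 0.1, 0.0]
opening: 0.0931
gripper_force: 0.0
```

```bash
python3 -c "
from m import *
go([*C,.0165])"
```

```text
t 3.27 tcp [0.4723 0.1959 0.2187] F [1.4955 0.0949 0.0068] op 0.0931 yaw_y 13.94 z [ 0.0001  0.     -1.    ]
units to go [-2.1977  0.9837  6.7404]
```

Request:
apply_moves --steps '[-0.7, 0.3, 0.3, 0, 0, 0.1, 100, -0.8, 0.35, 0.8, 0, 0, 0, 100, -0.7, 0.33, 0.9, 0, 0, 0, 100, 0, 0, 1, 0, 0, 0, 100, 0, 0, 1, 0, 0, 0, 100, 0, 0, 0.7, 0, 0, 0, 100, 0, 0, 0, 0, 0, 0, 100]'

```text
t: 3.85
tool_pos: [0.5127, 0.1379, 0.0722]
orientation: [-1.939, -2.464, 0.01]
force: [-0.4, -0.6, -0.5]
opening: 0.0932
gripper_force: 0.0
```

Run:
```python
from m import *
go([*C,.0165])
out=[snap("top","")[150:220,180:270]]
for cam,c,thr in(("side",(240,231),150),("top",(224,184),150)):
    cr,e,ax=blob(cam,c,30,thr); print(cam,e,ax,at_z(cam,e,.026)); out.append(cr)
cv2.imwrite("pics/d.png",np.hstack([cv2.resize(o,(390,390)) for o in out[1:]])[:,:,::-1])
```

```text
t 3.85 tcp [0.5127 0.1379 0.0722] F [-0.3839 -0.5821 -0.4879] op 0.0932 yaw_y 13.61 z [-0.0087 -0.0015 -1.    ]
units to go [0.0022 0.1592 1.8543]
side [240.1436 231.0789] [19.903  32.4857] [0.5169 0.1396 0.026 ]
top [223.1458 177.6405] [19.9985 39.0349] [0.5317 0.1426 0.026 ]
```

View pics/d.png

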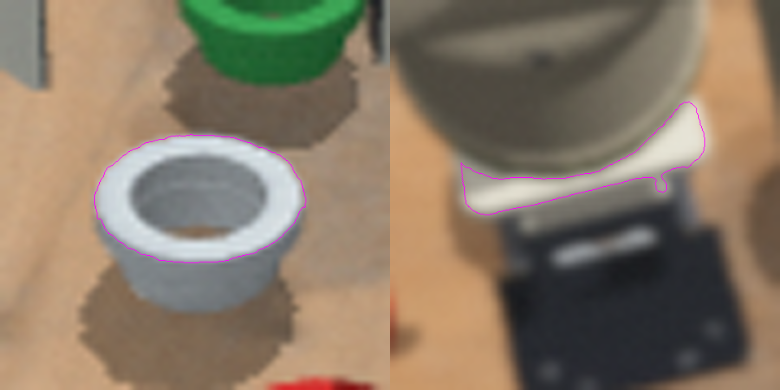

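The side crop shows the cup untouched, with a gripper finger at each edge of the crop; the top view is blocked by the arm. I continue down.

Request:
apply_moves --steps '[0, 0.16, 0.4, 0, 0, 0, 100, 0, 0, 0.5, 0, 0, 0, 100, 0, 0, 0.4, 0, 0, 0, 100, 0, 0, 0, 0, 0, 0, 100, 0, 0, 0, 0, 0, 0, 100]'

```text
t: 4.42
tool_pos: [0.5213, 0.1401, 0.0392]
orientation: [-1.942, -2.47, 0.0]
force: [-0.4, -0.2, -0.0]
opening: 0.0929
gripper_force: 0.0
```

```bash
python3 -c "
from m import *
go([*C,.0165])"
```

```text
t 4.42 tcp [0.5213 0.1401 0.0392] F [-0.4394 -0.1612 -0.0286] op 0.0929 yaw_y 13.65 z [-0.0001 -0.     -1.    ]
units to go [ 0.0002 -0.1533  0.7561]
```

Request:
apply_moves --steps '[0, -0.15, 0.2, 0, 0, 0, 100, 0, 0, 0.3, 0, 0, 0, 100, 0, 0, 0.26, 0, 0, 0, 100, 0, 0, 0, 0, 0, 0, 100, 0, 0, 0, 0, 0, 0, 50, 0, 0, 0, 0, 0, 0, 50, 0, 0, 0, 0, 0, 0, 50, 0, 0, 0, 0, 0, 0, 50, 0, 0, 0, 0, 0, 0, 50]' --grip_force 15

```text
t: 5.17
tool_pos: [0.5172, 0.139, 0.0162]
orientation: [1.942, 2.469, 0.001]
force: [1.1, 1.0, -0.1]
opening: 0.0644
gripper_force: 0.0
```

```bash
python3 -c "
from m import *
go([*C,.0165])"
```

```text
t 5.17 tcp [0.5172 0.139  0.0162] F [ 1.0514  0.9844 -0.1482] op 0.0644 yaw_y 13.64 z [ 0.0006  0.0001 -1.    ]
units to go [ 0.0046 -0.0127 -0.0102]
```

Request:
apply_moves --steps '[0, 0, 0, 0, 0, 0, 50, 0, 0, 0, 0, 0, 0, 50, 0, 0, 0, 0, 0, 0, 50, 0, 0, -0.3, 0, 0, 0, 50, 0, 0, -0.8, 0, 0, 0, 50, 0, 0, -0.8, 0, 0, 0, 50, 0, 0, -0.8, 0, 0, 0, 50, 0, 0, -0.5, 0, 0, 0, 50, 0, 0, 0, 0, 0, 0, 50]'

```text
t: 5.92
tool_pos: [0.5194, 0.1394, 0.1164]
orientation: [1.939, 2.466, 0.008]
force: [0.0, 0.2, -1.0]
opening: 0.062
gripper_force: 15.0
```

Run:
```python
from m import *
s=robot.read_state();print(s["opening"],s["gripper_force"])
go([*H,.12])
```

```text
0.06202880426693805 14.999740859493613
t 5.92 tcp [0.5194 0.1394 0.1164] F [ 0.0394  0.2119 -1.0257] op 0.062 yaw_y 13.64 z [ 0.0064  0.0011 -1.    ]
units to go [-11.5521  -1.2389  -0.1217]
```

Request:
apply_moves --steps '[-0.4, -0.05, 0, 0, 0, 0, 50, -0.8, -0.1, 0, 0, 0, 0, 50, -0.9, -0.1, 0, 0, 0, 0, 50, -1, -0.1, 0, 0, 0, 0, 50, -1, -0.1, 0, 0, 0, 0, 50, -1, -0.1, 0, 0, 0, 0, 50, -1, -0.1, 0, 0, 0, 0, 50, -1, -0.1, 0, 0, 0, 0, 50, -1, -0.1, 0, 0, 0, 0, 50, -1, -0.1, 0, 0, 0, 0, 50, -0.9, -0.1, 0, 0, 0, 0, 50, -0.8, -0.1, 0, 0, 0, 0, 50]'

```text
t: 6.92
tool_pos: [0.5581, -0.1862, 0.1095]
orientation: [-1.941, -2.466, 0.002]
force: [0.9, 0.7, -1.3]
opening: 0.0619
gripper_force: 15.0
```

Request:
apply_moves --steps '[-0.5, 0, 0, 0, 0, 0, 50, -0.3, 0, 0, 0, 0, 0, 50, 0, 0, 0, 0, 0, 0, 50, 0, 0, 0, 0, 0, 0, 50, 0, 0, 0, 0, 0, 0, 50]'

```text
t: 7.33
tool_pos: [0.5652, -0.2061, 0.1113]
orientation: [-1.94, -2.469, -0.0]
force: [0.4, -0.2, -1.7]
opening: 0.0617
gripper_force: 15.0
```

Run:
```python
from m import *
s=robot.read_state();print(s["opening"],s["gripper_force"])
go([*H,.12])
```

```text
0.06166138920334541 14.999841442331672
t 7.33 tcp [ 0.5652 -0.2061  0.1113] F [ 0.3685 -0.2494 -1.6637] op 0.0617 yaw_y 13.69 z [-0.0009  0.0009 -1.    ]
units to go [-0.0023 -0.006  -0.2892]
```

Request:
apply_moves --steps '[0, 0, 0.4, 0, 0, 0, 50, 0, 0, 0.6, 0, 0, 0, 50, 0, 0, 0.4, 0, 0, 0, 50, 0, 0, 0, 0, 0, 0, 50, 0, 0, 0, 0, 0, 0, 50, 0, 0, 0, 0, 0, 0, 50]'

```text
t: 7.83
tool_pos: [0.5656, -0.2072, 0.0702]
orientation: [1.941, 2.47, 0.0]
force: [-0.1, 0.2, -1.8]
opening: 0.062
gripper_force: 15.0
```

Run:
```python
from m import *
go([*H,.053])
im=snap("side")[95:185,190:290]
cv2.imwrite("pics/e.png",cv2.resize(im,None,fx=6,fy=6,interpolation=cv2.INTER_CUBIC)[:,:,::-1])
z=robot.read_state()["tool_pos"][2]
for cx in(0,): print([proj("side",[H[0]+dx,H[1],zz]) for dx,zz in((-.031,z+.01),(.031,z+.01),(-.041,.045),(.041,.045))])
```

```text
t 7.83 tcp [ 0.5656 -0.2072  0.0702] F [-0.1213  0.1901 -1.7889] op 0.062 yaw_y 13.66 z [ 0.0002 -0.0001 -1.    ]
units to go [ 0.0361 -0.0129  0.5721]
[array([251.7708, 127.56  ]), array([226.954 , 126.0967]), array([255.587 , 140.7628]), array([223.2972, 138.7903])]
```

View pics/e.png

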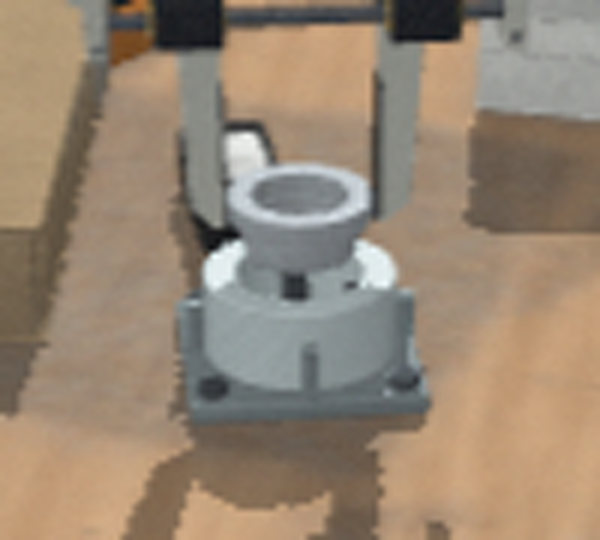

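The side view shows the cup held level above the bore, both centred near crop column 300. I lower it.

Request:
apply_moves --steps '[0.03, 0, 0.08, 0, 0, 0, 50, 0, 0, 0.1, 0, 0, 0, 50, 0, 0, 0.1, 0, 0, 0, 50, 0, 0, 0.1, 0, 0, 0, 50, 0, 0, 0.08, 0, 0, 0, 50, 0, 0, 0.05, 0, 0, 0, 50, 0, 0, 0, 0, 0, 0, 50, 0, 0, 0, 0, 0, 0, 50]'

```text
t: 8.55
tool_pos: [0.5651, -0.2065, 0.0543]
orientation: [-1.942, -2.469, 0.0]
force: [-0.2, 0.2, -1.9]
opening: 0.0616
gripper_force: 15.0
```

Request:
apply_moves --steps '[0, 0, 0.03, 0, 0, 0, 50, 0, 0, 0.03, 0, 0, 0, 50, 0, 0, 0, 0, 0, 0, 50, 0, 0, 0, 0, 0, 0, 50]'

```text
t: 8.88
tool_pos: [0.5652, -0.2065, 0.0527]
orientation: [-1.942, -2.469, 0.0]
force: [0.0, 0.4, -0.8]
opening: 0.0619
gripper_force: 15.0
```

Request:
apply_moves --steps '[0, 0, 0, 0, 0, 0, 72, 0, 0, 0, 0, 0, 0, 76, 0, 0, 0, 0, 0, 0, 80, 0, 0, 0, 0, 0, 0, 90, 0, 0, 0, 0, 0, 0, 90, 0, 0, -0.3, 0, 0, 0, 90, 0, 0, -0.7, 0, 0, 0, 60, 0, 0, -0.6, 0, 0, 0, 0, 0, 0, 0, 0, 0, 0, 0, 0, 0, 0, 0, 0, 0, 0, 0, 0, 0, 0, 0, 0, 0]'

```text
t: 9.8
tool_pos: [0.565, -0.2065, 0.1004]
orientation: [-1.942, -2.469, 0.0]
force: [-0.6, 0.5, -1.0]
opening: 0.0547
gripper_force: 0.0
```

Run:
```python
from m import *
go([*H,.07])
im=snap("side")[95:185,190:290]
cv2.imwrite("pics/f.png",cv2.resize(im,None,fx=6,fy=6,interpolation=cv2.INTER_CUBIC)[:,:,::-1])
```

```text
t 9.8 tcp [ 0.565  -0.2065  0.1004] F [-0.5795  0.5302 -0.9551] op 0.0547 yaw_y 13.64 z [-0.0002  0.0001 -1.    ]
units to go [0.0082 0.0024 1.0138]
```

View pics/f.png

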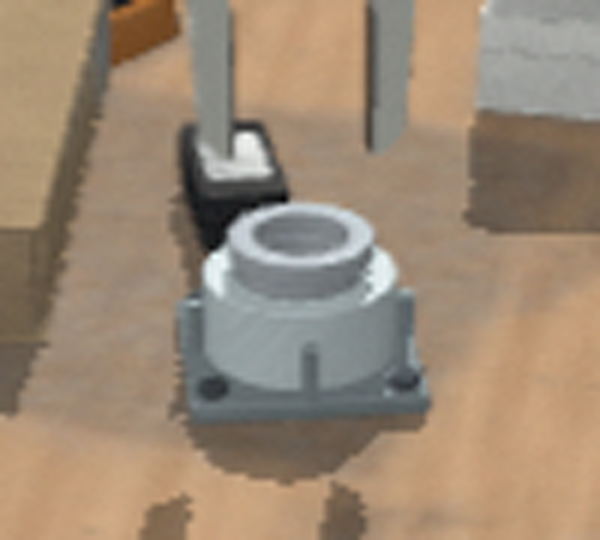

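The cup sits in the bore at crop (300,240), slightly proud, and the fingers are clear. Next I close the fingers and make the first one-sided push, on housing +y.

Request:
apply_moves --steps '[0.4, 0, 0, 0, 0, 0, 0, 0.45, 0, 0, 0, 0, 0, 0, 0, 0, 0, 0, 0, 0, 0, 0, 0, 0.2, 0, 0, 0, 0, 0, 0, 0.4, 0, 0, 0, 0, 0, 0, 0.4, 0, 0, 0, 0, 0, 0, 0.1, 0, 0, 0, 0, 0, 0, 0, 0, 0, 0, 0]' --grip_force 10

```text
t: 10.52
tool_pos: [0.5575, -0.1813, 0.0651]
orientation: [-1.94, -2.466, 0.002]
force: [0.5, -0.2, -0.2]
opening: 0.0013
gripper_force: 0.0
```

Request:
apply_moves --steps '[0, 0, 0.035, 0, 0, 0, 0, 0, 0, 0.035, 0, 0, 0, 0, 0, 0, 0.035, 0, 0, 0, 0, 0, 0, 0.035, 0, 0, 0, 0, 0, 0, 0, 0, 0, 0, 0]'

```text
t: 10.93
tool_pos: [0.5593, -0.1818, 0.0636]
orientation: [1.942, 2.469, 0.0]
force: [-0.4, 0.5, 0.3]
opening: 0.0006
gripper_force: 0.0
```

Run:
```python
from m import *
R=Ro.from_euler("z",13.6,degrees=True).as_matrix()
go([*(H+(R@[0,.0255,0])[:2]),.0585])
```

```text
t 10.93 tcp [ 0.5593 -0.1818  0.0636] F [-0.4314  0.5279  0.3438] op 0.0006 yaw_y 13.64 z [ 0.0003 -0.0001 -1.    ]
units to go [ 0.0162 -0.0058  0.1714]
```

Request:
apply_moves --steps '[0, 0, 0.035, 0, 0, 0, 0, 0, 0, 0.035, 0, 0, 0, 0, 0, 0, 0.035, 0, 0, 0, 0, 0, 0, 0, 0, 0, 0, 0]'

```text
t: 11.27
tool_pos: [0.5599, -0.1816, 0.0615]
orientation: [1.941, 2.469, 0.001]
force: [-2.8, 2.7, 6.6]
opening: 0.0004
gripper_force: 3.3
```

Request:
apply_moves --steps '[0, 0, 0.035, 0, 0, 0, 0, 0, 0, 0.035, 0, 0, 0, 0, 0, 0, 0, 0, 0, 0, 0]'

```text
t: 11.52
tool_pos: [0.5602, -0.181, 0.0602]
orientation: [1.941, 2.469, 0.003]
force: [-3.6, 5.9, 12.6]
opening: 0.0005
gripper_force: 6.4
```

Request:
apply_moves --steps '[0, 0, 0.03, 0, 0, 0, 0, 0, 0, 0.03, 0, 0, 0, 0, 0, 0, 0, 0, 0, 0, 0]'

```text
t: 11.77
tool_pos: [0.5605, -0.1806, 0.0593]
orientation: [1.941, 2.469, 0.004]
force: [-6.4, 8.6, 19.8]
opening: 0.0007
gripper_force: 10.1
```

Run:
```python
from m import *
im=snap("side")[95:185,190:290]
b=snap("top")[130:190,335:395]
cv2.imwrite("pics/g.png",np.hstack([cv2.resize(im,(500,450),interpolation=cv2.INTER_CUBIC),cv2.resize(b,(300,300),interpolation=cv2.INTER_CUBIC)[[*range(300)]+[0]*150]])[:,:,::-1])
print(robot.read_state()["force"],robot.read_state()["wrist_torque"])
```

```text
[-6.0853  8.8801 19.541 ] [ 1.5937  1.1374 -0.0575]
```

View pics/g.png

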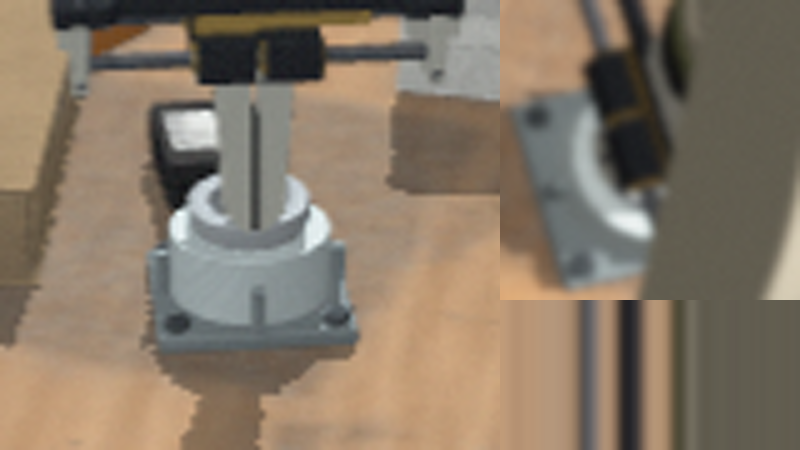

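The near (+y) rim has sunk under the closed fingers, which stand on the near rim at about (255,225). The cup is tilted only a few degrees, so I now push the opposite side.

Request:
apply_moves --steps '[0, 0, -0.15, 0, 0, 0, 0, 0, 0, -0.3, 0, 0, 0, 0, -0.2, 0, -0.2, 0, 0, 0, 0, -0.6, 0, 0, 0, 0, 0, 0, -0.6, 0, 0, 0, 0, 0, 0, -0.3, 0, 0, 0, 0, 0, 0, 0, 0, 0.05, 0, 0, 0, 0, 0, 0, 0.05, 0, 0, 0, 0, 0, 0, 0, 0, 0, 0, 0, 0, 0, 0, 0, 0, 0, 0]'

```text
t: 12.7
tool_pos: [0.5707, -0.2304, 0.0724]
orientation: [-1.941, -2.469, 0.0]
force: [0.4, 0.4, 0.5]
opening: 0.0004
gripper_force: 0.0
```

```bash
cat >> m.py <<'E'
def rel(u):
    s=robot.read_state(); R=Ro.from_rotvec(s["orientation"]).as_matrix(); d=R.T@(s["tool_pos"]-[*H,.055])*1000
    print("off tool x,y mm",d[:2].round(1),"above home",(-d[2]).round(2),"F tool",(R.T@s["force"]).round(1),"M",(R.T@s["wrist_torque"]).round(2),"t",round(s["t"],2))
E
python3 -c "
from m import *
rel(0)"
```

```text
off tool x,y mm [-24.9  -0.2] above home 17.46 F tool [ 0.3  0.4 -0.5] M [ 0.11 -0.03 -0.  ] t 12.7
```

Request:
apply_moves --steps '[0, 0, 0.1, 0, 0, 0, 0, 0, 0, 0.06, 0, 0, 0, 0, 0, 0, 0.04, 0, 0, 0, 0, 0, 0, 0.04, 0, 0, 0, 0, 0, 0, 0.04, 0, 0, 0, 0, 0, 0, 0.035, 0, 0, 0, 0, 0, 0, 0.035, 0, 0, 0, 0, 0, 0, 0, 0, 0, 0, 0]'

```text
t: 13.37
tool_pos: [0.5713, -0.2315, 0.0626]
orientation: [1.942, 2.469, -0.0]
force: [-0.6, -0.1, 0.8]
opening: 0.0005
gripper_force: 0.5
```

```bash
python3 -c "
from m import *
rel(0)"
```

```text
off tool x,y mm [-26.1   0.2] above home 7.59 F tool [ 0.  -0.6 -0.8] M [ 0.15  0.01 -0.  ] t 13.37
```

Request:
apply_moves --steps '[0, 0, 0.035, 0, 0, 0, 0, 0, 0, 0.035, 0, 0, 0, 0, 0, 0, 0.035, 0, 0, 0, 0, 0, 0, 0.035, 0, 0, 0, 0, 0, 0, 0, 0, 0, 0, 0]'

```text
t: 13.78
tool_pos: [0.572, -0.2332, 0.0603]
orientation: [1.94, 2.466, -0.002]
force: [-3.0, -3.8, 10.5]
opening: 0.0006
gripper_force: 4.9
```

```bash
python3 -c "
from m import *
rel(0)"
```

```text
off tool x,y mm [-27.9   0.5] above home 5.2 F tool [ -3.   -3.8 -10.5] M [ 0.92 -0.53 -0.05] t 13.78
```

Request:
apply_moves --steps '[0.02, 0, 0.035, 0, 0, 0, 0, 0, 0, 0.035, 0, 0, 0, 0, 0, 0, 0.02, 0, 0, 0, 0, 0, 0, 0, 0, 0, 0, 0]'

```text
t: 14.12
tool_pos: [0.5727, -0.234, 0.059]
orientation: [1.939, 2.464, -0.003]
force: [-4.8, -7.4, 15.0]
opening: 0.0002
gripper_force: 7.1
```

```bash
python3 -c "
from m import *
rel(0)"
```

```text
off tool x,y mm [-28.8   1. ] above home 3.79 F tool [ -6.1  -6.4 -15. ] M [ 1.14 -1.09 -0.04] t 14.12
```

Request:
apply_moves --steps '[0, 0, -0.15, 0, 0, 0, 0, 0, 0, -0.25, 0, 0, 0, 0, 0.3, 0.3, -0.1, 0, 0, 0, 0, 0.4, 0.5, 0, 0, 0, 0, 0, 0.2, 0.35, 0, 0, 0, 0, 0, 0, 0, 0.05, 0, 0, 0, 0, 0, 0, 0.05, 0, 0, 0, 0, 0, 0, 0.04, 0, 0, 0, 0, 0, 0, 0.04, 0, 0, 0, 0, 0, 0, 0.04, 0, 0, 0, 0, 0, 0, 0.0, 0, 0, 0, 0]'

```text
t: 15.03
tool_pos: [0.5976, -0.1967, 0.0634]
orientation: [-1.942, -2.468, 0.001]
force: [-0.6, 0.1, 0.6]
opening: 0.0003
gripper_force: 0.0
```

```bash
python3 -c "
from m import *
rel(0)"
```

```text
off tool x,y mm [ 1.5 33.9] above home 8.44 F tool [ 0.2 -0.6 -0.6] M [ 0.06 -0.09 -0.04] t 15.03
```

Request:
apply_moves --steps '[0, 0, 0.035, 0, 0, 0, 0, 0, 0, 0.035, 0, 0, 0, 0, 0, 0, 0.035, 0, 0, 0, 0, 0, 0, 0.035, 0, 0, 0, 0, 0, 0, 0, 0, 0, 0, 0]'

```text
t: 15.45
tool_pos: [0.5983, -0.1964, 0.0599]
orientation: [1.942, 2.469, 0.0]
force: [-0.4, 0.4, 1.6]
opening: 0.0004
gripper_force: 0.6
```

```bash
python3 -c "
from m import *
rel(0)"
```

```text
off tool x,y mm [ 1.6 34.7] above home 4.88 F tool [ 0.5 -0.3 -1.6] M [0.22 0.06 0.04] t 15.45
```

Request:
apply_moves --steps '[0, 0, 0.035, 0, 0, 0, 0, 0, 0, 0.035, 0, 0, 0, 0, 0, 0, 0.035, 0, 0, 0, 0, 0, 0, 0.035, 0, 0, 0, 0, 0, 0, 0, 0, 0, 0, 0]'

```text
t: 15.87
tool_pos: [0.5997, -0.1964, 0.0571]
orientation: [1.94, 2.468, 0.002]
force: [0.6, 1.7, 6.2]
opening: 0.0007
gripper_force: 3.2
```

```bash
python3 -c "
from m import *
rel(0)"
```

```text
off tool x,y mm [ 1.3 36. ] above home 1.96 F tool [ 1.5  1.  -6.2] M [-0.09  0.11  0.07] t 15.87
```

Request:
apply_moves --steps '[0, 0, -0.2, 0, 0, 0, 0, 0, -0.2, -0.35, 0, 0, 0, 0, 0, -0.6, -0.1, 0, 0, 0, 0, -0.05, -0.8, 0, 0, 0, 0, 0, 0, -0.6, 0, 0, 0, 0, 0, 0, -0.15, 0, 0, 0, 0, 0, 0, 0, 0.05, 0, 0, 0, 0, 0, 0, 0.05, 0, 0, 0, 0, 0, 0, 0.04, 0, 0, 0, 0, 0, 0, 0.04, 0, 0, 0, 0, 0, 0, 0.04, 0, 0, 0, 0, 0, 0, 0.04, 0, 0, 0, 0]'

```text
t: 16.87
tool_pos: [0.5304, -0.2142, 0.067]
orientation: [-1.941, -2.47, 0.0]
force: [0.0, 0.1, 0.2]
opening: 0.0004
gripper_force: 0.0
```

Request:
apply_moves --steps '[0, 0, 0.035, 0, 0, 0, 0, 0, 0, 0.0, 0, 0, 0, 0]'

```text
t: 17.03
tool_pos: [0.53, -0.2142, 0.0658]
orientation: [-1.941, -2.469, 0.0]
force: [-0.0, 0.1, 0.2]
opening: 0.0005
gripper_force: 0.0
```

```bash
python3 -c "
from m import *
rel(0)"
```

```text
off tool x,y mm [  0.5 -35.9] above home 10.74 F tool [ 0.1 -0.  -0.2] M [ 0.06 -0.06 -0.  ] t 17.03
```

Request:
apply_moves --steps '[0, 0, 0.035, 0, 0, 0, 0, 0, 0, 0.035, 0, 0, 0, 0, 0, 0, 0.035, 0, 0, 0, 0, 0, 0, 0.035, 0, 0, 0, 0, 0, 0, 0.035, 0, 0, 0, 0, 0, 0, 0.035, 0, 0, 0, 0, 0, 0, 0, 0, 0, 0, 0]'

```text
t: 17.62
tool_pos: [0.5301, -0.2145, 0.0599]
orientation: [1.942, 2.469, -0.0]
force: [-1.0, -0.4, 1.6]
opening: 0.0003
gripper_force: 0.7
```

```bash
python3 -c "
from m import *
rel(0)"
```

```text
off tool x,y mm [  0.1 -35.9] above home 4.95 F tool [-0.1 -1.  -1.6] M [ 0.14 -0.01 -0.  ] t 17.62
```

Request:
apply_moves --steps '[0, 0, 0.035, 0, 0, 0, 0, 0, 0, 0.035, 0, 0, 0, 0, 0, 0, 0.035, 0, 0, 0, 0, 0, 0, 0.035, 0, 0, 0, 0, 0, 0, 0, 0, 0, 0, 0]'

```text
t: 18.03
tool_pos: [0.5297, -0.215, 0.0569]
orientation: [-1.942, -2.469, 0.002]
force: [-6.5, 0.9, 11.6]
opening: 0.0001
gripper_force: 6.8
```

```bash
python3 -c "
from m import *
rel(0)"
```

```text
off tool x,y mm [ -0.3 -36.4] above home 1.81 F tool [  2.4  -6.1 -11.6] M [ 1.35  0.23 -0.01] t 18.03
```

Request:
apply_moves --steps '[0, 0, -0.2, 0, 0, 0, 0, 0, 0, -0.3, 0, 0, 0, 0, 0.3, 0.4, 0, 0, 0, 0, 0, 0.4, 0.5, 0, 0, 0, 0, 0, 0.17, 0.3, 0, 0, 0, 0, 0, 0, 0, 0, 0, 0, 0, 0, 0, 0, 0.05, 0, 0, 0, 0, 0, 0, 0.05, 0, 0, 0, 0, 0, 0, 0.04, 0, 0, 0, 0, 0, 0, 0.04, 0, 0, 0, 0, 0, 0, 0.04, 0, 0, 0, 0, 0, 0, 0, 0, 0, 0, 0]'

```text
t: 19.03
tool_pos: [0.5584, -0.1809, 0.0637]
orientation: [-1.942, -2.468, 0.0]
force: [-0.1, -0.5, -0.2]
opening: 0.0005
gripper_force: 0.0
```

```bash
python3 -c "
from m import *
rel(0)"
```

```text
off tool x,y mm [26.2 -0.4] above home 8.68 F tool [-0.5 -0.2  0.2] M [ 0.05 -0.07 -0.03] t 19.03
```

Request:
apply_moves --steps '[0, 0, 0.035, 0, 0, 0, 0, 0, 0, 0.035, 0, 0, 0, 0, 0, 0, 0.035, 0, 0, 0, 0, 0, 0, 0.035, 0, 0, 0, 0, 0, 0, 0, 0, 0, 0, 0]'

```text
t: 19.45
tool_pos: [0.559, -0.1806, 0.06]
orientation: [1.942, 2.47, 0.0]
force: [-0.5, -0.5, 0.4]
opening: 0.0006
gripper_force: 0.4
```

Request:
apply_moves --steps '[0, 0, 0.03, 0, 0, 0, 0, 0, 0, 0.03, 0, 0, 0, 0, 0, 0, 0.03, 0, 0, 0, 0, 0, 0, 0, 0, 0, 0, 0]'

```text
t: 19.78
tool_pos: [0.5595, -0.1801, 0.0587]
orientation: [1.941, 2.469, 0.002]
force: [-3.1, 5.0, 11.3]
opening: 0.0006
gripper_force: 5.5
```

```bash
python3 -c "
from m import *
rel(0)"
```

```text
off tool x,y mm [26.7  0.8] above home 3.69 F tool [  5.6  -1.8 -11.3] M [0.52 0.89 0.  ] t 19.78
```

Request:
apply_moves --steps '[0, 0, 0.03, 0, 0, 0, 0, 0, 0, 0.03, 0, 0, 0, 0, 0, 0, 0.03, 0, 0, 0, 0, 0, 0, 0, 0, 0, 0, 0]'

```text
t: 20.12
tool_pos: [0.56, -0.1794, 0.0572]
orientation: [1.941, 2.47, 0.004]
force: [-6.8, 8.9, 21.0]
opening: 0.0007
gripper_force: 10.5
```

```bash
python3 -c "
from m import *
rel(0)"
```

```text
off tool x,y mm [27.3  1.5] above home 2.21 F tool [ 10.3  -4.5 -21. ] M [0.91 1.89 0.02] t 20.12
```

Request:
apply_moves --steps '[0, 0, -0.2, 0, 0, 0, 0, 0, 0, -0.35, 0, 0, 0, 0, -0.4, -0.05, 0, 0, 0, 0, 0, -0.7, 0, 0, 0, 0, 0, 0, -0.65, 0, 0, 0, 0, 0, 0, 0, 0, 0, 0, 0, 0, 0, 0, 0, 0.05, 0, 0, 0, 0, 0, 0, 0.05, 0, 0, 0, 0, 0, 0, 0.04, 0, 0, 0, 0, 0, 0, 0.04, 0, 0, 0, 0, 0, 0, 0.04, 0, 0, 0, 0, 0, 0, 0, 0, 0, 0, 0]'

```text
t: 21.12
tool_pos: [0.5696, -0.2314, 0.064]
orientation: [-1.941, -2.47, 0.0]
force: [-0.3, 0.2, 0.8]
opening: 0.0007
gripper_force: 0.0
```

```bash
python3 -c "
from m import *
rel(0)"
```

```text
off tool x,y mm [-25.6  -1.5] above home 9.04 F tool [ 0.3 -0.3 -0.8] M [ 0.1  -0.05 -0.01] t 21.12
```

Request:
apply_moves --steps '[0, 0, 0.035, 0, 0, 0, 0, 0, 0, 0.035, 0, 0, 0, 0, 0, 0, 0.035, 0, 0, 0, 0, 0, 0, 0.035, 0, 0, 0, 0, 0, 0, 0, 0, 0, 0, 0]'

```text
t: 21.53
tool_pos: [0.5698, -0.2321, 0.0602]
orientation: [1.942, 2.469, -0.0]
force: [-0.0, 0.4, 0.6]
opening: 0.0003
gripper_force: 0.3
```

Request:
apply_moves --steps '[0, 0, 0.03, 0, 0, 0, 0, 0, 0, 0.03, 0, 0, 0, 0, 0, 0, 0.03, 0, 0, 0, 0, 0, 0, 0, 0, 0, 0, 0]'

```text
t: 21.87
tool_pos: [0.5703, -0.233, 0.0589]
orientation: [1.941, 2.468, -0.001]
force: [-3.0, -1.5, 8.2]
opening: 0.0005
gripper_force: 3.7
```

```bash
python3 -c "
from m import *
rel(0)"
```

```text
off tool x,y mm [-27.3  -1.2] above home 3.82 F tool [-0.7 -3.3 -8.2] M [ 0.65 -0.15 -0.05] t 21.87
```

Request:
apply_moves --steps '[0, 0, 0.03, 0, 0, 0, 0, 0, 0, 0.03, 0, 0, 0, 0, 0, 0, 0.03, 0, 0, 0, 0, 0, 0, 0.03, 0, 0, 0, 0, 0, 0, 0, 0, 0, 0, 0]'

```text
t: 22.28
tool_pos: [0.5711, -0.2344, 0.0569]
orientation: [1.939, 2.465, -0.002]
force: [-4.9, -3.5, 14.6]
opening: 0.0003
gripper_force: 6.6
```

```bash
python3 -c "
from m import *
rel(0)"
```

```text
off tool x,y mm [-28.9  -0.7] above home 1.75 F tool [ -2.4  -5.5 -14.6] M [ 1.11 -0.67  0.  ] t 22.28
```

Request:
apply_moves --steps '[0, 0, -0.2, 0, 0, 0, 0, 0, 0, -0.3, 0, 0, 0, 0, 0.3, 0.4, 0, 0, 0, 0, 0, 0.4, 0.5, 0, 0, 0, 0, 0, 0.22, 0.27, 0, 0, 0, 0, 0, 0, 0, 0, 0, 0, 0, 0, 0, 0, 0.07, 0, 0, 0, 0, 0, 0, 0.07, 0, 0, 0, 0, 0, 0, 0.05, 0, 0, 0, 0, 0, 0, 0.04, 0, 0, 0, 0, 0, 0, 0.04, 0, 0, 0, 0, 0, 0, 0, 0, 0, 0, 0]'

```text
t: 23.28
tool_pos: [0.597, -0.1972, 0.0604]
orientation: [-1.942, -2.468, 0.0]
force: [0.5, -0.8, -0.7]
opening: 0.0005
gripper_force: 0.0
```

```bash
python3 -c "
from m import *
rel(0)"
```

```text
off tool x,y mm [ 1.2 33.2] above home 5.4 F tool [-0.9  0.3  0.7] M [ 0.1  -0.06  0.01] t 23.28
```

Request:
apply_moves --steps '[0, 0, 0.03, 0, 0, 0, 0, 0, 0, 0.03, 0, 0, 0, 0, 0, 0, 0.03, 0, 0, 0, 0, 0, 0, 0.03, 0, 0, 0, 0, 0, 0, 0, 0, 0, 0, 0]'

```text
t: 23.7
tool_pos: [0.5975, -0.1969, 0.0573]
orientation: [1.942, 2.469, 0.0]
force: [-0.9, -0.1, 1.1]
opening: 0.0008
gripper_force: 0.5
```

```bash
python3 -c "
from m import *
rel(0)"
```

```text
off tool x,y mm [ 1.4 33.8] above home 2.34 F tool [ 0.1 -0.9 -1.1] M [ 0.13 -0.04 -0.  ] t 23.7
```

Request:
apply_moves --steps '[0, 0, 0.028, 0, 0, 0, 0, 0, 0, 0.028, 0, 0, 0, 0, 0, 0, 0.028, 0, 0, 0, 0, 0, 0, 0, 0, 0, 0, 0]'

```text
t: 24.03
tool_pos: [0.5984, -0.197, 0.0559]
orientation: [1.941, 2.468, 0.002]
force: [-0.4, 2.5, 6.2]
opening: 0.0005
gripper_force: 3.1
```

```bash
python3 -c "
from m import *
rel(0)"
```

```text
off tool x,y mm [ 1.1 34.7] above home 0.87 F tool [ 2.5  0.2 -6.2] M [0.11 0.23 0.01] t 24.03
```

Request:
apply_moves --steps '[0, 0, -0.2, 0, 0, 0, 0, 0, -0.2, -0.3, 0, 0, 0, 0, 0, -0.65, 0, 0, 0, 0, 0, -0.03, -0.8, 0, 0, 0, 0, 0, 0, -0.65, 0, 0, 0, 0, 0, 0, 0, 0, 0, 0, 0, 0, 0, 0, 0.07, 0, 0, 0, 0, 0, 0, 0.07, 0, 0, 0, 0, 0, 0, 0.05, 0, 0, 0, 0, 0, 0, 0.04, 0, 0, 0, 0, 0, 0, 0.04, 0, 0, 0, 0, 0, 0, 0, 0, 0, 0, 0]'

```text
t: 25.03
tool_pos: [0.5307, -0.2137, 0.0611]
orientation: [-1.941, -2.469, 0.0]
force: [0.3, -0.2, -0.7]
opening: 0.0007
gripper_force: 0.0
```

Request:
apply_moves --steps '[0, 0, 0.03, 0, 0, 0, 0, 0, 0, 0.03, 0, 0, 0, 0, 0, 0, 0, 0, 0, 0, 0]'

```text
t: 25.28
tool_pos: [0.5306, -0.2139, 0.0596]
orientation: [-1.942, -2.469, 0.0]
force: [-0.1, -0.4, -0.6]
opening: 0.0004
gripper_force: 0.0
```

```bash
python3 -c "
from m import *
rel(0)"
```

```text
off tool x,y mm [  0.6 -35.3] above home 4.58 F tool [-0.3 -0.2  0.6] M [ 0.04 -0.04  0.01] t 25.28
```

Request:
apply_moves --steps '[0, 0, 0.03, 0, 0, 0, 0, 0, 0, 0.03, 0, 0, 0, 0, 0, 0, 0.03, 0, 0, 0, 0, 0, 0, 0.02, 0, 0, 0, 0, 0, 0, 0, 0, 0, 0, 0]'

```text
t: 25.7
tool_pos: [0.5311, -0.2147, 0.0576]
orientation: [1.941, 2.468, -0.0]
force: [-1.7, -0.8, 6.6]
opening: 0.0009
gripper_force: 3.3
```

Request:
apply_moves --steps '[0, 0, 0.025, 0, 0, 0, 0, 0, 0, 0.025, 0, 0, 0, 0, 0, 0, 0.0, 0, 0, 0, 0]'

```text
t: 25.95
tool_pos: [0.5306, -0.2146, 0.0561]
orientation: [1.942, 2.469, -0.001]
force: [-5.6, 1.0, 9.9]
opening: 0.0004
gripper_force: 5.3
```

```bash
python3 -c "
from m import *
rel(0)"
```

```text
off tool x,y mm [ -0.  -35.4] above home 1.13 F tool [ 2.3 -5.2 -9.9] M [ 0.95  0.1  -0.02] t 25.95
```

Request:
apply_moves --steps '[0, 0, -0.2, 0, 0, 0, 0, 0, 0, -0.3, 0, 0, 0, 0, 0.3, 0.4, 0, 0, 0, 0, 0, 0.4, 0.5, 0, 0, 0, 0, 0, 0.17, 0.28, 0, 0, 0, 0, 0, 0, 0, 0, 0, 0, 0, 0, 0, 0, 0.07, 0, 0, 0, 0, 0, 0, 0.07, 0, 0, 0, 0, 0, 0, 0.05, 0, 0, 0, 0, 0, 0, 0.04, 0, 0, 0, 0, 0, 0, 0.04, 0, 0, 0, 0, 0, 0, 0, 0, 0, 0, 0]'

```text
t: 26.95
tool_pos: [0.5583, -0.1805, 0.0615]
orientation: [-1.942, -2.468, 0.0]
force: [-0.5, 0.1, 0.2]
opening: 0.0004
gripper_force: 0.0
```

Request:
apply_moves --steps '[0, 0, 0.03, 0, 0, 0, 0, 0, 0, 0.03, 0, 0, 0, 0, 0, 0, 0.03, 0, 0, 0, 0, 0, 0, 0.03, 0, 0, 0, 0, 0, 0, 0.03, 0, 0, 0, 0, 0, 0, 0.0, 0, 0, 0, 0]'

```text
t: 27.45
tool_pos: [0.5589, -0.1801, 0.0578]
orientation: [-1.942, -2.47, -0.0]
force: [-1.5, 1.4, 3.7]
opening: 0.0005
gripper_force: 2.1
```

```bash
python3 -c "
from m import *
rel(0)"
```

```text
off tool x,y mm [26.8  0.2] above home 2.83 F tool [ 1.7 -1.1 -3.7] M [ 0.38  0.26 -0.  ] t 27.45
```

Request:
apply_moves --steps '[0, 0, 0.028, 0, 0, 0, 0, 0, 0, 0.028, 0, 0, 0, 0, 0, 0, 0.028, 0, 0, 0, 0, 0, 0, 0.028, 0, 0, 0, 0, 0, 0, 0.0, 0, 0, 0, 0]'

```text
t: 27.87
tool_pos: [0.5594, -0.1794, 0.0564]
orientation: [-1.941, -2.47, -0.002]
force: [-6.4, 7.4, 18.1]
opening: 0.0003
gripper_force: 9.2
```

```bash
python3 -c "
from m import *
rel(0)"
```

```text
off tool x,y mm [27.4  0.9] above home 1.34 F tool [  8.7  -4.4 -18.1] M [ 1.09  1.53 -0.03] t 27.87
```

Next the -y side (transit, then push).

Request:
apply_moves --steps '[0, 0, -0.2, 0, 0, 0, 0, 0, 0, -0.35, 0, 0, 0, 0, -0.4, -0.03, 0, 0, 0, 0, 0, -0.7, 0, 0, 0, 0, 0, 0, -0.65, 0, 0, 0, 0, 0, 0, 0, 0, 0, 0, 0, 0, 0, 0, 0, 0.05, 0, 0, 0, 0, 0, 0, 0.05, 0, 0, 0, 0, 0, 0, 0.05, 0, 0, 0, 0, 0, 0, 0.04, 0, 0, 0, 0, 0, 0, 0.04, 0, 0, 0, 0, 0, 0, 0, 0, 0, 0, 0]'

```text
t: 28.87
tool_pos: [0.5701, -0.2309, 0.0632]
orientation: [-1.941, -2.47, 0.0]
force: [0.2, -0.2, 0.2]
opening: 0.0004
gripper_force: 0.0
```

Request:
apply_moves --steps '[0, 0, 0.03, 0, 0, 0, 0, 0, 0, 0.03, 0, 0, 0, 0, 0, 0, 0.03, 0, 0, 0, 0, 0, 0, 0.03, 0, 0, 0, 0, 0, 0, 0, 0, 0, 0, 0]'

```text
t: 29.28
tool_pos: [0.5702, -0.2315, 0.0598]
orientation: [-1.942, -2.469, 0.0]
force: [-0.2, -0.2, 0.2]
opening: 0.0006
gripper_force: 0.0
```

```bash
python3 -c "
from m import *
rel(0)"
```

```text
off tool x,y mm [-25.8  -0.9] above home 4.84 F tool [-0.2 -0.2 -0.2] M [ 0.02 -0.06  0.02] t 29.28
```

Request:
apply_moves --steps '[0, 0, 0.028, 0, 0, 0, 0, 0, 0, 0.028, 0, 0, 0, 0, 0, 0, 0.028, 0, 0, 0, 0, 0, 0, 0.028, 0, 0, 0, 0, 0, 0, 0.0, 0, 0, 0, 0]'

```text
t: 29.7
tool_pos: [0.5706, -0.232, 0.0574]
orientation: [1.941, 2.469, -0.0]
force: [-2.1, 0.4, 4.5]
opening: 0.0003
gripper_force: 2.1
```

Request:
apply_moves --steps '[0, 0, 0.028, 0, 0, 0, 0, 0, 0, 0.028, 0, 0, 0, 0, 0, 0, 0.0, 0, 0, 0, 0]'

```text
t: 29.95
tool_pos: [0.5709, -0.2326, 0.0567]
orientation: [1.941, 2.468, -0.001]
force: [-4.1, -1.4, 9.8]
opening: 0.0006
gripper_force: 4.8
```

```bash
python3 -c "
from m import *
rel(0)"
```

```text
off tool x,y mm [-27.   -0.5] above home 1.61 F tool [-0.4 -4.3 -9.8] M [ 0.86 -0.09  0.03] t 29.95
```

Request:
apply_moves --steps '[0, 0, 0.028, 0, 0, 0, 0, 0, 0, 0.028, 0, 0, 0, 0, 0, 0, 0.0, 0, 0, 0, 0]'

```text
t: 30.2
tool_pos: [0.5711, -0.233, 0.056]
orientation: [1.94, 2.467, -0.001]
force: [-7.1, -2.2, 16.1]
opening: 0.0002
gripper_force: 7.9
```

Request:
apply_moves --steps '[0, 0, 0.02, 0, 0, 0, 0, 0, 0, 0.0, 0, 0, 0, 0]'

```text
t: 30.37
tool_pos: [0.5711, -0.2331, 0.0559]
orientation: [1.94, 2.467, -0.001]
force: [-8.4, -0.7, 20.0]
opening: -0.0
gripper_force: 9.5
```

```bash
python3 -c "
from m import *
rel(0)"
```

```text
off tool x,y mm [-27.6  -0.4] above home 0.84 F tool [  1.3  -8.3 -20. ] M [ 1.72  0.27 -0.01] t 30.37
```

Request:
apply_moves --steps '[0, 0, -0.25, 0, 0, 0, 0, 0, 0, -0.35, 0, 0, 0, 0, 0.3, 0.4, 0, 0, 0, 0, 0, 0.4, 0.5, 0, 0, 0, 0, 0, 0.2, 0.26, 0, 0, 0, 0, 0, 0, 0, 0, 0, 0, 0, 0, 0, 0, 0.07, 0, 0, 0, 0, 0, 0, 0.07, 0, 0, 0, 0, 0, 0, 0.05, 0, 0, 0, 0, 0, 0, 0.05, 0, 0, 0, 0, 0, 0, 0.05, 0, 0, 0, 0, 0, 0, 0, 0, 0, 0, 0]'

```text
t: 31.37
tool_pos: [0.5973, -0.1974, 0.0615]
orientation: [-1.942, -2.468, 0.0]
force: [-0.8, 0.6, 0.7]
opening: 0.0007
gripper_force: 0.0
```

Request:
apply_moves --steps '[0, 0, 0.03, 0, 0, 0, 0, 0, 0, 0.028, 0, 0, 0, 0, 0, 0, 0.028, 0, 0, 0, 0, 0, 0, 0.028, 0, 0, 0, 0, 0, 0, 0, 0, 0, 0, 0]'

```text
t: 31.78
tool_pos: [0.5977, -0.1971, 0.0584]
orientation: [-1.942, -2.469, 0.0]
force: [-0.4, -1.0, -0.2]
opening: 0.0002
gripper_force: 0.0
```

```bash
python3 -c "
from m import *
rel(0)"
```

```text
off tool x,y mm [ 1.2 33.9] above home 3.43 F tool [-0.8 -0.6  0.2] M [ 0.01 -0.06 -0.01] t 31.78
```

Request:
apply_moves --steps '[0, 0, 0.028, 0, 0, 0, 0, 0, 0, 0.028, 0, 0, 0, 0, 0, 0, 0.028, 0, 0, 0, 0, 0, 0, 0.015, 0, 0, 0, 0, 0, 0, 0.0, 0, 0, 0, 0]'

```text
t: 32.2
tool_pos: [0.598, -0.1971, 0.0561]
orientation: [1.942, 2.469, 0.0]
force: [-0.6, 0.3, 3.5]
opening: 0.0005
gripper_force: 1.6
```

Request:
apply_moves --steps '[0, 0, 0.025, 0, 0, 0, 0, 0, 0, 0.025, 0, 0, 0, 0, 0, 0, 0.0, 0, 0, 0, 0]'

```text
t: 32.45
tool_pos: [0.5986, -0.1972, 0.0554]
orientation: [1.941, 2.468, 0.001]
force: [-0.9, 1.4, 7.5]
opening: 0.0006
gripper_force: 3.7
```

```bash
python3 -c "
from m import *
rel(0)"
```

```text
off tool x,y mm [ 0.8 34.8] above home 0.33 F tool [ 1.5 -0.5 -7.5] M [ 0.21  0.29 -0.01] t 32.45
```

Request:
apply_moves --steps '[0, 0, 0.025, 0, 0, 0, 0, 0, 0, 0.025, 0, 0, 0, 0, 0, 0, 0.0, 0, 0, 0, 0]'

```text
t: 32.7
tool_pos: [0.5989, -0.1972, 0.0552]
orientation: [1.94, 2.468, 0.002]
force: [-4.7, 3.4, 15.0]
opening: 0.0003
gripper_force: 7.5
```

Request:
apply_moves --steps '[0, 0, -0.2, 0, 0, 0, 0, 0, -0.2, -0.35, 0, 0, 0, 0, 0, -0.65, 0, 0, 0, 0, 0, -0.03, -0.8, 0, 0, 0, 0, 0, 0, -0.65, 0, 0, 0, 0, 0, 0, 0, 0, 0, 0, 0, 0, 0, 0, 0.07, 0, 0, 0, 0, 0, 0, 0.07, 0, 0, 0, 0, 0, 0, 0.05, 0, 0, 0, 0, 0, 0, 0.04, 0, 0, 0, 0, 0, 0, 0.04, 0, 0, 0, 0, 0, 0, 0, 0, 0, 0, 0]'

```text
t: 33.7
tool_pos: [0.5311, -0.2139, 0.0605]
orientation: [-1.941, -2.47, 0.0]
force: [0.6, -0.2, 1.0]
opening: 0.0005
gripper_force: 0.0
```

Request:
apply_moves --steps '[0, 0, 0.03, 0, 0, 0, 0, 0, 0, 0.028, 0, 0, 0, 0, 0, 0, 0.028, 0, 0, 0, 0, 0, 0, 0.028, 0, 0, 0, 0, 0, 0, 0, 0, 0, 0, 0]'

```text
t: 34.12
tool_pos: [0.5309, -0.2143, 0.0576]
orientation: [1.942, 2.469, -0.0]
force: [0.3, 0.2, 1.0]
opening: 0.0004
gripper_force: 0.4
```

```bash
python3 -c "
from m import *
rel(0)"
```

```text
off tool x,y mm [  0.2 -35. ] above home 2.57 F tool [ 0.1  0.3 -1. ] M [ 0.09 -0.05 -0.02] t 34.12
```

Request:
apply_moves --steps '[0, 0, 0.028, 0, 0, 0, 0, 0, 0, 0.028, 0, 0, 0, 0, 0, 0, 0.028, 0, 0, 0, 0, 0, 0, 0, 0, 0, 0, 0]'

```text
t: 34.45
tool_pos: [0.5311, -0.2148, 0.0561]
orientation: [1.941, 2.469, -0.001]
force: [-3.9, -0.9, 7.8]
opening: 0.0004
gripper_force: 4.2
```

Request:
apply_moves --steps '[0, 0, 0.025, 0, 0, 0, 0, 0, 0, 0.025, 0, 0, 0, 0, 0, 0, 0.0, 0, 0, 0, 0]'

```text
t: 34.7
tool_pos: [0.5306, -0.2146, 0.0546]
orientation: [-1.942, -2.469, 0.001]
force: [-7.6, 1.6, 11.1]
opening: 0.0005
gripper_force: 6.3
```

```bash
python3 -c "
from m import *
rel(0)"
```

```text
off tool x,y mm [ -0.  -35.4] above home -0.39 F tool [  3.3  -7.  -11.1] M [1.16 0.39 0.03] t 34.7
```

Request:
apply_moves --steps '[0, 0, -0.25, 0, 0, 0, 0, 0, 0, -0.3, 0, 0, 0, 0, 0.3, 0.4, 0, 0, 0, 0, 0, 0.4, 0.5, 0, 0, 0, 0, 0, 0.17, 0.28, 0, 0, 0, 0, 0, 0, 0, 0, 0, 0, 0, 0, 0, 0, 0.07, 0, 0, 0, 0, 0, 0, 0.07, 0, 0, 0, 0, 0, 0, 0.05, 0, 0, 0, 0, 0, 0, 0.04, 0, 0, 0, 0, 0, 0, 0.04, 0, 0, 0, 0, 0, 0, 0, 0, 0, 0, 0]'

```text
t: 35.7
tool_pos: [0.5587, -0.1808, 0.0615]
orientation: [-1.942, -2.468, 0.0]
force: [0.4, -1.8, 0.7]
opening: 0.0005
gripper_force: 0.0
```

Request:
apply_moves --steps '[0, 0, 0.028, 0, 0, 0, 0, 0, 0, 0.028, 0, 0, 0, 0, 0, 0, 0.028, 0, 0, 0, 0, 0, 0, 0.028, 0, 0, 0, 0, 0, 0, 0, 0, 0, 0, 0]'

```text
t: 36.12
tool_pos: [0.5591, -0.1805, 0.0584]
orientation: [-1.942, -2.469, 0.0]
force: [0.2, -0.5, -0.2]
opening: 0.0007
gripper_force: 0.0
```

Request:
apply_moves --steps '[0, 0, 0.025, 0, 0, 0, 0, 0, 0, 0.025, 0, 0, 0, 0, 0, 0, 0.0, 0, 0, 0, 0]'

```text
t: 36.37
tool_pos: [0.5591, -0.1805, 0.057]
orientation: [-1.942, -2.47, 0.0]
force: [0.1, -0.1, 1.3]
opening: 0.0004
gripper_force: 0.1
```

```bash
python3 -c "
from m import *
rel(0)"
```

```text
off tool x,y mm [26.4  0.4] above home 2.0 F tool [-0.1  0.1 -1.3] M [ 0.03 -0.11  0.05] t 36.37
```

Request:
apply_moves --steps '[0, 0, 0.028, 0, 0, 0, 0, 0, 0, 0.028, 0, 0, 0, 0, 0, 0, 0.028, 0, 0, 0, 0, 0, 0, 0.028, 0, 0, 0, 0, 0, 0, 0, 0, 0, 0, 0]'

```text
t: 36.78
tool_pos: [0.5595, -0.1799, 0.0557]
orientation: [-1.941, -2.47, -0.001]
force: [-6.2, 5.2, 15.4]
opening: 0.0009
gripper_force: 7.9
```

Request:
apply_moves --steps '[0, 0, 0.02, 0, 0, 0, 0, 0, 0, 0.0, 0, 0, 0, 0]'

```text
t: 36.95
tool_pos: [0.5596, -0.1799, 0.0556]
orientation: [-1.941, -2.47, -0.001]
force: [-8.5, 6.2, 19.4]
opening: 0.0003
gripper_force: 9.7
```

```bash
python3 -c "
from m import *
rel(0)"
```

```text
off tool x,y mm [26.9  1. ] above home 0.56 F tool [  8.   -6.8 -19.4] M [1.39 1.52 0.07] t 36.95
```

Request:
apply_moves --steps '[0, 0, -0.25, 0, 0, 0, 0, 0, 0, -0.3, 0, 0, 0, 0, -0.4, -0.03, 0, 0, 0, 0, 0, -0.7, 0, 0, 0, 0, 0, 0, -0.65, 0, 0, 0, 0, 0, 0, 0, 0, 0, 0, 0, 0, 0, 0, 0, 0.07, 0, 0, 0, 0, 0, 0, 0.07, 0, 0, 0, 0, 0, 0, 0.05, 0, 0, 0, 0, 0, 0, 0.04, 0, 0, 0, 0, 0, 0, 0.04, 0, 0, 0, 0, 0, 0, 0, 0, 0, 0, 0]'

```text
t: 37.95
tool_pos: [0.5705, -0.2312, 0.0611]
orientation: [-1.941, -2.47, 0.0]
force: [-0.4, 0.6, 0.1]
opening: 0.0004
gripper_force: 0.0
```

Request:
apply_moves --steps '[0, 0, 0.028, 0, 0, 0, 0, 0, 0, 0.028, 0, 0, 0, 0, 0, 0, 0.028, 0, 0, 0, 0, 0, 0, 0.028, 0, 0, 0, 0, 0, 0, 0.028, 0, 0, 0, 0, 0, 0, 0, 0, 0, 0, 0]'

```text
t: 38.45
tool_pos: [0.5706, -0.2317, 0.0572]
orientation: [-1.942, -2.469, 0.0]
force: [0.1, -0.2, 0.9]
opening: 0.0006
gripper_force: 0.0
```

```bash
python3 -c "
from m import *
rel(0)"
```

```text
off tool x,y mm [-26.1  -0.6] above home 2.15 F tool [-0.3  0.1 -0.9] M [ 0.03 -0.08 -0.01] t 38.45
```

Request:
apply_moves --steps '[0, 0, 0.028, 0, 0, 0, 0, 0, 0, 0.028, 0, 0, 0, 0, 0, 0, 0.028, 0, 0, 0, 0, 0, 0, 0, 0, 0, 0, 0]'

```text
t: 38.78
tool_pos: [0.5712, -0.2325, 0.056]
orientation: [1.941, 2.468, -0.0]
force: [-2.7, -0.9, 6.8]
opening: 0.0004
gripper_force: 3.3
```

Request:
apply_moves --steps '[0, 0, 0.025, 0, 0, 0, 0, 0, 0, 0.02, 0, 0, 0, 0, 0, 0, 0, 0, 0, 0, 0]'

```text
t: 39.03
tool_pos: [0.5713, -0.2327, 0.0556]
orientation: [1.941, 2.468, -0.001]
force: [-5.5, 0.0, 12.7]
opening: 0.0006
gripper_force: 6.2
```

```bash
python3 -c "
from m import *
rel(0)"
```

```text
off tool x,y mm [-27.3  -0.1] above home 0.58 F tool [  1.3  -5.3 -12.7] M [1.04 0.22 0.03] t 39.03
```

Request:
apply_moves --steps '[0, 0, 0.025, 0, 0, 0, 0, 0, 0, 0.015, 0, 0, 0, 0, 0, 0, 0, 0, 0, 0, 0]'

```text
t: 39.28
tool_pos: [0.5713, -0.2329, 0.0554]
orientation: [1.941, 2.468, -0.001]
force: [-9.2, 1.0, 19.9]
opening: 0.0009
gripper_force: 9.7
```

Request:
apply_moves --steps '[0, 0, -0.25, 0, 0, 0, 0, 0, 0, -0.35, 0, 0, 0, 0, 0.3, 0.4, 0, 0, 0, 0, 0, 0.4, 0.5, 0, 0, 0, 0, 0, 0.2, 0.26, 0, 0, 0, 0, 0, 0, 0, 0, 0, 0, 0, 0, 0, 0, 0.07, 0, 0, 0, 0, 0, 0, 0.07, 0, 0, 0, 0, 0, 0, 0.05, 0, 0, 0, 0, 0, 0, 0.05, 0, 0, 0, 0, 0, 0, 0.05, 0, 0, 0, 0, 0, 0, 0.04, 0, 0, 0, 0]'

```text
t: 40.28
tool_pos: [0.5978, -0.1977, 0.0601]
orientation: [-1.942, -2.469, 0.0]
force: [0.6, 0.4, 0.1]
opening: 0.0006
gripper_force: 0.0
```

Request:
apply_moves --steps '[0, 0, 0.028, 0, 0, 0, 0, 0, 0, 0.028, 0, 0, 0, 0, 0, 0, 0.028, 0, 0, 0, 0, 0, 0, 0.028, 0, 0, 0, 0, 0, 0, 0, 0, 0, 0, 0]'

```text
t: 40.7
tool_pos: [0.598, -0.1973, 0.0569]
orientation: [-1.942, -2.469, 0.0]
force: [-0.8, -0.1, 0.0]
opening: 0.0002
gripper_force: 0.0
```

```bash
python3 -c "
from m import *
rel(0)"
```

```text
off tool x,y mm [ 0.9 34.2] above home 1.86 F tool [ 0.1 -0.8 -0. ] M [ 0.13 -0.06 -0.01] t 40.7
```

Request:
apply_moves --steps '[0, 0, 0.025, 0, 0, 0, 0, 0, 0, 0.025, 0, 0, 0, 0, 0, 0, 0, 0, 0, 0, 0]'

```text
t: 40.95
tool_pos: [0.5984, -0.1974, 0.0559]
orientation: [1.942, 2.469, 0.0]
force: [-0.8, 0.3, 2.3]
opening: 0.0004
gripper_force: 1.0
```

Request:
apply_moves --steps '[0, 0, 0.025, 0, 0, 0, 0, 0, 0, 0.025, 0, 0, 0, 0, 0, 0, 0.015, 0, 0, 0, 0, 0, 0, 0, 0, 0, 0, 0]'

```text
t: 41.28
tool_pos: [0.5992, -0.1975, 0.0552]
orientation: [1.941, 2.468, 0.001]
force: [-2.1, 2.4, 10.3]
opening: 0.0005
gripper_force: 4.4
```

```bash
python3 -c "
from m import *
rel(0)"
```

```text
off tool x,y mm [ 0.4 35.3] above home 0.17 F tool [  2.9  -1.4 -10.3] M [0.25 0.35 0.02] t 41.28
```

Push a bit more here, then -x.

Request:
apply_moves --steps '[0, 0, 0.02, 0, 0, 0, 0, 0, 0, 0.015, 0, 0, 0, 0, 0, 0, 0, 0, 0, 0, 0]'

```text
t: 41.53
tool_pos: [0.5994, -0.1975, 0.0551]
orientation: [1.94, 2.468, 0.002]
force: [-3.5, 3.0, 14.3]
opening: 0.0007
gripper_force: 7.0
```

Request:
apply_moves --steps '[0, 0, -0.2, 0, 0, 0, 0, 0, -0.2, -0.35, 0, 0, 0, 0, 0, -0.65, 0, 0, 0, 0, 0, 0, -0.8, 0, 0, 0, 0, 0, 0, -0.65, 0, 0, 0, 0, 0, 0, 0, 0, 0, 0, 0, 0, 0, 0, 0.07, 0, 0, 0, 0, 0, 0, 0.07, 0, 0, 0, 0, 0, 0, 0.05, 0, 0, 0, 0, 0, 0, 0.04, 0, 0, 0, 0, 0, 0, 0.04, 0, 0, 0, 0, 0, 0, 0.03, 0, 0, 0, 0]'

```text
t: 42.53
tool_pos: [0.5313, -0.2133, 0.0597]
orientation: [-1.941, -2.47, 0.0]
force: [-0.1, -0.4, 0.3]
opening: 0.0005
gripper_force: 0.0
```

Request:
apply_moves --steps '[0, 0, 0.028, 0, 0, 0, 0, 0, 0, 0.028, 0, 0, 0, 0, 0, 0, 0.028, 0, 0, 0, 0, 0, 0, 0.028, 0, 0, 0, 0, 0, 0, 0, 0, 0, 0, 0]'

```text
t: 42.95
tool_pos: [0.5311, -0.2137, 0.0567]
orientation: [1.942, 2.469, -0.0]
force: [0.2, -0.5, 1.1]
opening: 0.0006
gripper_force: 0.4
```

```bash
python3 -c "
from m import *
rel(0)"
```

```text
off tool x,y mm [  0.8 -34.7] above home 1.66 F tool [-0.5  0.1 -1.1] M [ 0.07 -0.07  0.02] t 42.95
```

Request:
apply_moves --steps '[0, 0, 0.025, 0, 0, 0, 0, 0, 0, 0.025, 0, 0, 0, 0, 0, 0, 0.025, 0, 0, 0, 0, 0, 0, 0.02, 0, 0, 0, 0, 0, 0, 0, 0, 0, 0, 0]'

```text
t: 43.37
tool_pos: [0.5312, -0.2139, 0.0549]
orientation: [1.942, 2.469, -0.001]
force: [-4.6, 1.0, 10.0]
opening: 0.0006
gripper_force: 4.9
```

Request:
apply_moves --steps '[0, 0, 0.02, 0, 0, 0, 0, 0, 0, 0.0, 0, 0, 0, 0]'

```text
t: 43.53
tool_pos: [0.531, -0.2139, 0.0544]
orientation: [1.942, 2.469, -0.001]
force: [-6.1, 0.8, 10.4]
opening: 0.0005
gripper_force: 5.5
```

```bash
python3 -c "
from m import *
rel(0)
im=snap('side')[95:185,190:290]
cv2.imwrite('pics/k.png',cv2.resize(im,None,fx=6,fy=6,interpolation=cv2.INTER_CUBIC)[:,:,::-1])
"
```

```text
off tool x,y mm [  0.5 -34.8] above home -0.59 F tool [  2.2  -5.7 -10.4] M [1.03 0.37 0.02] t 43.53
```

View pics/k.png

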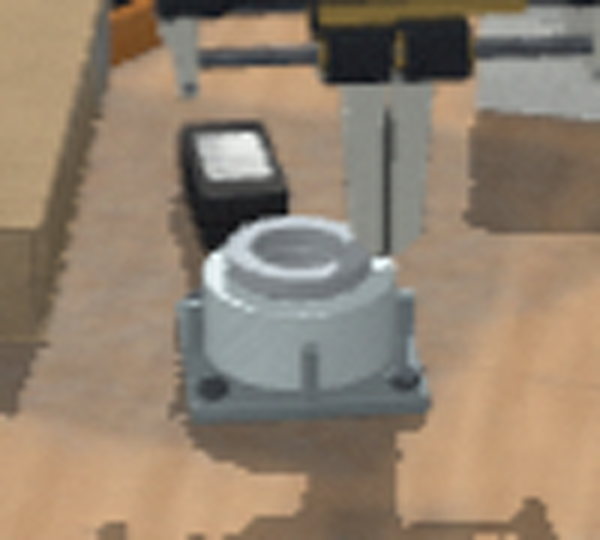

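The -x (right) side of the flange is down on the tube at about (365,265), while the left side at about (230,275) is slightly proud. I now straddle the cup with the fingers opened to about 44 mm and press both ±x sides together.

Request:
apply_moves --steps '[0, 0, -0.25, 0, 0, 0, 0, 0, 0.2, -0.3, 0, 0, 0, 47, 0, 0.5, 0, 0, 0, 0, 47, 0, 0.46, 0, 0, 0, 0, 47, 0, 0, 0, 0, 0, 0, 47, 0, 0, 0, 0, 0, 0, 47, 0, 0, 0.07, 0, 0, 0, 47, 0, 0, 0.07, 0, 0, 0, 47, 0, 0, 0.07, 0, 0, 0, 47, 0, 0, 0.05, 0, 0, 0, 47, 0, 0, 0.04, 0, 0, 0, 47, 0, 0, 0.03, 0, 0, 0, 47]'

```text
t: 44.58
tool_pos: [0.5646, -0.2054, 0.0596]
orientation: [-1.942, -2.469, 0.0]
force: [0.6, -0.2, -0.9]
opening: 0.0434
gripper_force: 0.0
```

Request:
apply_moves --steps '[0, 0, 0.028, 0, 0, 0, 47, 0, 0, 0.028, 0, 0, 0, 47, 0, 0, 0, 0, 0, 0, 47]'

```text
t: 44.83
tool_pos: [0.5648, -0.2054, 0.058]
orientation: [-1.942, -2.469, 0.0]
force: [0.8, -0.6, 0.7]
opening: 0.0436
gripper_force: 0.0
```

```bash
python3 -c "
from m import *
rel(0)"
```

```text
off tool x,y mm [0.8 0. ] above home 3.02 F tool [-0.8  0.7 -0.7] M [0.06 0.   0.01] t 44.83
```

Request:
apply_moves --steps '[0, 0, 0.025, 0, 0, 0, 47, 0, 0, 0.025, 0, 0, 0, 47, 0, 0, 0.025, 0, 0, 0, 47, 0, 0, 0, 0, 0, 0, 47]'

```text
t: 45.17
tool_pos: [0.565, -0.2054, 0.0561]
orientation: [1.942, 2.469, 0.0]
force: [-0.3, -0.9, 1.1]
opening: 0.044
gripper_force: 0.3
```

Request:
apply_moves --steps '[0, 0, 0.025, 0, 0, 0, 47, 0, 0, 0.025, 0, 0, 0, 47, 0, 0, 0, 0, 0, 0, 47]'

```text
t: 45.42
tool_pos: [0.5651, -0.2055, 0.0559]
orientation: [1.942, 2.469, -0.0]
force: [-5.3, 1.8, 11.3]
opening: 0.0436
gripper_force: 5.6
```

```bash
python3 -c "
from m import *
rel(0)"
```

```text
off tool x,y mm [0.6 0.3] above home 0.86 F tool [  3.   -4.7 -11.3] M [ 0.99  0.57 -0.08] t 45.42
```

Request:
apply_moves --steps '[0, 0, 0.02, 0, 0, 0, 47, 0, 0, 0.02, 0, 0, 0, 47, 0, 0, 0, 0, 0, 0, 47]'

```text
t: 45.67
tool_pos: [0.5652, -0.2056, 0.0557]
orientation: [1.941, 2.469, -0.0]
force: [-8.6, 3.3, 19.3]
opening: 0.0438
gripper_force: 9.7
```

Request:
apply_moves --steps '[0, 0, 0.015, 0, 0, 0, 47, 0, 0, 0, 0, 0, 0, 47]'

```text
t: 45.83
tool_pos: [0.5652, -0.2056, 0.0557]
orientation: [1.941, 2.469, -0.0]
force: [-10.9, 4.4, 21.6]
opening: 0.0438
gripper_force: 11.1
```

```bash
python3 -c "
from m import *
rel(0)"
```

```text
off tool x,y mm [0.5 0.4] above home 0.7 F tool [  6.8  -9.5 -21.6] M [2.   1.26 0.02] t 45.83
```

Request:
apply_moves --steps '[0, 0, 0.015, 0, 0, 0, 47, 0, 0, 0.015, 0, 0, 0, 47, 0, 0, 0, 0, 0, 0, 47]'

```text
t: 46.08
tool_pos: [0.5653, -0.2057, 0.0555]
orientation: [1.941, 2.469, -0.0]
force: [-13.1, 5.6, 27.0]
opening: 0.044
gripper_force: 13.8
```

Request:
apply_moves --steps '[0, 0, -0.25, 0, 0, 0, 47, 0, 0, -0.28, 0, 0, 0, 0, 0.4, 0, 0, 0, 0, 0, 0, 0.45, 0, 0, 0, 0, 0, 0, 0, 0, 0, 0, 0, 0, 0, 0, 0, 0, 0, 0, 0, 0, 0, 0, 0.07, 0, 0, 0, 0, 0, 0, 0.07, 0, 0, 0, 0, 0, 0, 0.07, 0, 0, 0, 0, 0, 0, 0.05, 0, 0, 0, 0, 0, 0, 0.03, 0, 0, 0, 0, 0, 0, 0.028, 0, 0, 0, 0]'

```text
t: 47.08
tool_pos: [0.5588, -0.1808, 0.0579]
orientation: [-1.942, -2.469, 0.0]
force: [0.8, -0.5, -0.1]
opening: 0.0003
gripper_force: 0.0
```

Request:
apply_moves --steps '[0, 0, 0.025, 0, 0, 0, 0, 0, 0, 0.025, 0, 0, 0, 0, 0, 0, 0.025, 0, 0, 0, 0, 0, 0, 0.025, 0, 0, 0, 0, 0, 0, 0, 0, 0, 0, 0]'

```text
t: 47.5
tool_pos: [0.5591, -0.1806, 0.056]
orientation: [1.942, 2.469, 0.0]
force: [-2.6, 1.1, 4.9]
opening: 0.0008
gripper_force: 2.5
```

```bash
python3 -c "
from m import *
rel(0)"
```

```text
off tool x,y mm [26.3  0.3] above home 0.95 F tool [ 1.7 -2.3 -4.9] M [0.44 0.29 0.01] t 47.5
```

Request:
apply_moves --steps '[0, 0, 0.025, 0, 0, 0, 0, 0, 0, 0.025, 0, 0, 0, 0, 0, 0, 0.025, 0, 0, 0, 0, 0, 0, 0, 0, 0, 0, 0]'

```text
t: 47.83
tool_pos: [0.5592, -0.1803, 0.0553]
orientation: [1.942, 2.47, 0.001]
force: [-8.4, 5.8, 18.2]
opening: 0.0007
gripper_force: 9.0
```

Request:
apply_moves --steps '[0, 0, -0.25, 0, 0, 0, 0, 0, 0, -0.25, 0, 0, 0, 0, -0.4, 0, 0, 0, 0, 0, 0, -0.7, 0, 0, 0, 0, 0, 0, -0.64, 0, 0, 0, 0, 0, 0, 0, 0, 0, 0, 0, 0, 0, 0, 0, 0.07, 0, 0, 0, 0, 0, 0, 0.07, 0, 0, 0, 0, 0, 0, 0.07, 0, 0, 0, 0, 0, 0, 0.06, 0, 0, 0, 0, 0, 0, 0.03, 0, 0, 0, 0, 0, 0, 0.028, 0, 0, 0, 0]'

```text
t: 48.83
tool_pos: [0.5711, -0.2308, 0.0578]
orientation: [-1.941, -2.47, 0.0]
force: [-0.3, 0.2, 0.3]
opening: 0.0006
gripper_force: 0.0
```

Request:
apply_moves --steps '[0, 0, 0.025, 0, 0, 0, 0, 0, 0, 0.025, 0, 0, 0, 0, 0, 0, 0.025, 0, 0, 0, 0, 0, 0, 0.025, 0, 0, 0, 0, 0, 0, 0, 0, 0, 0, 0]'

```text
t: 49.25
tool_pos: [0.5714, -0.2315, 0.0555]
orientation: [1.942, 2.469, -0.0]
force: [-0.3, -0.3, 2.6]
opening: 0.0008
gripper_force: 1.3
```

```bash
python3 -c "
from m import *
rel(0)"
```

```text
off tool x,y mm [-26.1   0.3] above home 0.54 F tool [-0.2 -0.4 -2.6] M [ 0.18  0.01 -0.01] t 49.25
```

Request:
apply_moves --steps '[0, 0, 0.025, 0, 0, 0, 0, 0, 0, 0.025, 0, 0, 0, 0, 0, 0, 0.025, 0, 0, 0, 0, 0, 0, 0, 0, 0, 0, 0]'

```text
t: 49.58
tool_pos: [0.5717, -0.2318, 0.0553]
orientation: [1.941, 2.468, -0.0]
force: [-8.0, 2.3, 16.4]
opening: 0.0006
gripper_force: 8.2
```

Request:
apply_moves --steps '[0, 0, -0.25, 0, 0, 0, 0, 0, 0, -0.25, 0, 0, 0, 0, 0.3, 0.4, 0, 0, 0, 0, 0, 0.4, 0.5, 0, 0, 0, 0, 0, 0.17, 0.2, 0, 0, 0, 0, 0, 0, 0, 0, 0, 0, 0, 0, 0, 0, 0.07, 0, 0, 0, 0, 0, 0, 0.07, 0, 0, 0, 0, 0, 0, 0.07, 0, 0, 0, 0, 0, 0, 0.06, 0, 0, 0, 0, 0, 0, 0.03, 0, 0, 0, 0, 0, 0, 0.028, 0, 0, 0, 0]'

```text
t: 50.58
tool_pos: [0.5968, -0.1985, 0.0577]
orientation: [-1.942, -2.469, 0.0]
force: [-0.4, -0.5, 0.2]
opening: 0.0006
gripper_force: 0.0
```

Request:
apply_moves --steps '[0, 0, 0.025, 0, 0, 0, 0, 0, 0, 0.025, 0, 0, 0, 0, 0, 0, 0.025, 0, 0, 0, 0, 0, 0, 0.025, 0, 0, 0, 0, 0, 0, 0, 0, 0, 0, 0]'

```text
t: 51.0
tool_pos: [0.5975, -0.1983, 0.0556]
orientation: [1.941, 2.469, 0.0]
force: [-1.5, 0.9, 3.2]
opening: 0.0004
gripper_force: 1.7
```

Request:
apply_moves --steps '[0, 0, 0.025, 0, 0, 0, 0, 0, 0, 0.025, 0, 0, 0, 0, 0, 0, 0, 0, 0, 0, 0]'

```text
t: 51.25
tool_pos: [0.598, -0.1983, 0.0552]
orientation: [1.941, 2.468, 0.001]
force: [-2.4, 2.2, 9.7]
opening: 0.0006
gripper_force: 4.9
```

```bash
python3 -c "
from m import *
rel(0)"
```

```text
off tool x,y mm [-0.1 34. ] above home 0.19 F tool [ 2.7 -1.8 -9.7] M [0.44 0.41 0.02] t 51.25
```

Request:
apply_moves --steps '[0, 0, 0.02, 0, 0, 0, 0, 0, 0, 0.02, 0, 0, 0, 0, 0, 0, 0, 0, 0, 0, 0]'

```text
t: 51.5
tool_pos: [0.5983, -0.1983, 0.055]
orientation: [1.94, 2.468, 0.001]
force: [-5.9, 3.3, 16.9]
opening: 0.0004
gripper_force: 8.2
```

Request:
apply_moves --steps '[0, 0, -0.25, 0, 0, 0, 0, 0, -0.2, -0.25, 0, 0, 0, 0, 0, -0.65, 0, 0, 0, 0, 0, 0, -0.8, 0, 0, 0, 0, 0, 0, -0.65, 0, 0, 0, 0, 0, 0, 0, 0, 0, 0, 0, 0, 0, 0, 0.07, 0, 0, 0, 0, 0, 0, 0.07, 0, 0, 0, 0, 0, 0, 0.07, 0, 0, 0, 0, 0, 0, 0.06, 0, 0, 0, 0, 0, 0, 0.03, 0, 0, 0, 0, 0, 0, 0.028, 0, 0, 0, 0]'

```text
t: 52.5
tool_pos: [0.5303, -0.2142, 0.0571]
orientation: [-1.941, -2.47, 0.0]
force: [-0.1, -0.3, -0.0]
opening: 0.0005
gripper_force: 0.0
```

Request:
apply_moves --steps '[0, 0, 0.025, 0, 0, 0, 0, 0, 0, 0.025, 0, 0, 0, 0, 0, 0, 0.025, 0, 0, 0, 0, 0, 0, 0.025, 0, 0, 0, 0, 0, 0, 0, 0, 0, 0, 0]'

```text
t: 52.92
tool_pos: [0.5302, -0.2145, 0.0546]
orientation: [1.942, 2.469, 0.0]
force: [0.8, 0.1, 1.3]
opening: 0.0003
gripper_force: 0.7
```

Request:
apply_moves --steps '[0, 0, 0.025, 0, 0, 0, 0, 0, 0, 0.02, 0, 0, 0, 0, 0, 0, 0, 0, 0, 0, 0]'

```text
t: 53.17
tool_pos: [0.5303, -0.2148, 0.054]
orientation: [1.942, 2.469, -0.0]
force: [-4.2, 0.4, 7.8]
opening: 0.0006
gripper_force: 3.4
```

```bash
python3 -c "
from m import *
rel(0)"
```

```text
off tool x,y mm [ -0.1 -35.8] above home -1.02 F tool [ 1.4 -4.  -7.8] M [ 0.48  0.16 -0.03] t 53.17
```

Request:
apply_moves --steps '[0, 0, 0.025, 0, 0, 0, 0, 0, 0, 0.02, 0, 0, 0, 0, 0, 0, 0, 0, 0, 0, 0]'

```text
t: 53.42
tool_pos: [0.5305, -0.2148, 0.0535]
orientation: [1.941, 2.469, -0.0]
force: [-5.5, 2.0, 13.0]
opening: 0.0007
gripper_force: 6.5
```

Request:
apply_moves --steps '[0, 0, -0.25, 0, 0, 0, 0, 0, 0.2, -0.25, 0, 0, 0, 47, 0, 0.5, 0, 0, 0, 0, 47, 0, 0.49, 0, 0, 0, 0, 47, 0, 0, 0, 0, 0, 0, 47, 0, 0, 0, 0, 0, 0, 47, 0, 0, 0.07, 0, 0, 0, 47, 0, 0, 0.07, 0, 0, 0, 47, 0, 0, 0.05, 0, 0, 0, 47, 0, 0, 0.05, 0, 0, 0, 47, 0, 0, 0.03, 0, 0, 0, 47, 0, 0, 0.03, 0, 0, 0, 47]'

```text
t: 54.42
tool_pos: [0.5645, -0.2061, 0.0576]
orientation: [-1.942, -2.469, 0.0]
force: [-0.0, -0.1, -0.0]
opening: 0.0434
gripper_force: 0.0
```

Request:
apply_moves --steps '[0, 0, 0.025, 0, 0, 0, 47, 0, 0, 0.025, 0, 0, 0, 47, 0, 0, 0.025, 0, 0, 0, 47, 0, 0, 0, 0, 0, 0, 47]'

```text
t: 54.75
tool_pos: [0.5648, -0.2061, 0.0558]
orientation: [1.942, 2.469, -0.0]
force: [-0.7, -0.3, 0.1]
opening: 0.0437
gripper_force: 0.5
```

Request:
apply_moves --steps '[0, 0, 0.025, 0, 0, 0, 47, 0, 0, 0.025, 0, 0, 0, 47, 0, 0, 0, 0, 0, 0, 47]'

```text
t: 55.0
tool_pos: [0.565, -0.2062, 0.0556]
orientation: [1.942, 2.469, -0.0]
force: [-6.3, 3.2, 12.2]
opening: 0.0436
gripper_force: 6.0
```

```bash
python3 -c "
from m import *
rel(0)"
```

```text
off tool x,y mm [ 0. -0.] above home 0.58 F tool [  4.6  -5.4 -12.2] M [1.07 0.6  0.03] t 55.0
```

Request:
apply_moves --steps '[0.02, -0.03, 0.02, 0, 0, 0, 47, 0, 0, 0.02, 0, 0, 0, 47, 0, 0, 0.02, 0, 0, 0, 47, 0, 0, 0, 0, 0, 0, 47]'

```text
t: 55.33
tool_pos: [0.565, -0.2062, 0.0555]
orientation: [1.94, 2.468, 0.001]
force: [-7.8, 3.6, 21.0]
opening: 0.0435
gripper_force: 10.2
```

Request:
apply_moves --steps '[0, 0, 0, 0.15, 0, 0, 47, 0, 0, 0, 0.15, 0, 0, 47, 0, 0, 0, 0, 0, 0, 47]'

```text
t: 55.58
tool_pos: [0.5655, -0.2062, 0.0559]
orientation: [-1.931, -2.457, 0.038]
force: [-7.4, 3.2, 23.3]
opening: 0.0435
gripper_force: 11.4
```

Request:
apply_moves --steps '[0, 0, 0, -0.2, 0, 0, 47, 0, 0, 0, -0.2, 0, 0, 47, 0, 0, 0, -0.2, 0, 0, 47, 0, 0, 0, 0, 0, 0, 47]'

```text
t: 55.92
tool_pos: [0.5652, -0.2064, 0.056]
orientation: [1.927, 2.45, 0.041]
force: [-5.0, 4.6, 18.9]
opening: 0.0436
gripper_force: 10.0
```

Request:
apply_moves --steps '[0, 0, 0, 0.15, 0, 0, 47, 0, 0, 0, 0.15, 0, 0, 47, 0, 0, 0, 0, 0, 0, 47]'

```text
t: 56.17
tool_pos: [0.5655, -0.2064, 0.0554]
orientation: [1.94, 2.467, 0.0]
force: [-5.3, 2.1, 18.7]
opening: 0.0438
gripper_force: 9.6
```

```bash
python3 -c "
from m import *
rel(0)"
```

```text
off tool x,y mm [-0.3  0.4] above home 0.39 F tool [  3.3  -4.6 -18.7] M [1.16 0.55 0.07] t 56.17
```

The rim reads the same 55.3–55.4 mm on all sides and no longer gives under about 20 N on one side, so the cup is home. Now the steady 20 N hold, then retreat.

Request:
apply_moves --steps '[0, 0, 0.007, 0, 0, 0, 47, 0, 0, 0, 0, 0, 0, 47, 0, 0, 0, 0, 0, 0, 47, 0, 0, 0, 0, 0, 0, 47, 0, 0, 0, 0, 0, 0, 47, 0, 0, 0, 0, 0, 0, 47, 0, 0, 0, 0, 0, 0, 47, 0, 0, 0, 0, 0, 0, 47, 0, 0, 0, 0, 0, 0, 47, 0, 0, 0, 0, 0, 0, 47, 0, 0, 0, 0, 0, 0, 47, 0, 0, 0, 0, 0, 0, 47]'

```text
t: 57.17
tool_pos: [0.5655, -0.2064, 0.0554]
orientation: [1.939, 2.467, 0.001]
force: [-5.9, 2.2, 19.0]
opening: 0.0437
gripper_force: 9.5
```

Request:
apply_moves --steps '[0, 0, 0, 0, 0, 0, 47, 0, 0, 0, 0, 0, 0, 47, 0, 0, 0, 0, 0, 0, 47, 0, 0, 0, 0, 0, 0, 47, 0, 0, 0, 0, 0, 0, 47, 0, 0, 0, 0, 0, 0, 47]'

```text
t: 57.67
tool_pos: [0.5655, -0.2064, 0.0554]
orientation: [1.939, 2.467, 0.001]
force: [-4.6, 1.8, 18.4]
opening: 0.0439
gripper_force: 9.5
```

Request:
apply_moves --steps '[0, 0, -0.05, 0, 0, 0, 47, 0, 0, -0.1, 0, 0, 0, 47, 0, 0, -0.3, 0, 0, 0, 47, 0, 0, -0.6, 0, 0, 0, 47, 0, 0, -0.9, 0, 0, 0, 47, -0.5, 0, -0.9, 0, 0, 0, 47, -0.8, -0.5, -0.9, 0, 0, 0, 47, -0.8, -0.8, -0.5, 0, 0, 0, 47, 0, -0.8, 0, 0, 0, 0, 47, 0, -0.8, 0, 0, 0, 0, 47, 0, 0, 0, 0, 0, 0, 47]'

```text
t: 58.58
tool_pos: [0.491, -0.2888, 0.1799]
orientation: [-1.944, -2.466, 0.002]
force: [-0.1, 0.8, 0.2]
opening: 0.0439
gripper_force: 0.0
```

```bash
python3 -c "
from m import *
rel(0)
im=snap('side')[95:185,190:290]
cv2.imwrite('pics/z.png',cv2.resize(im,None,fx=6,fy=6,interpolation=cv2.INTER_CUBIC)[:,:,::-1])
"
```

```text
off tool x,y mm [-63.1 -91.5] above home 124.8 F tool [ 0.8  0.1 -0.2] M [ 0.08 -0.05 -0.01] t 58.58
```

View pics/z.png

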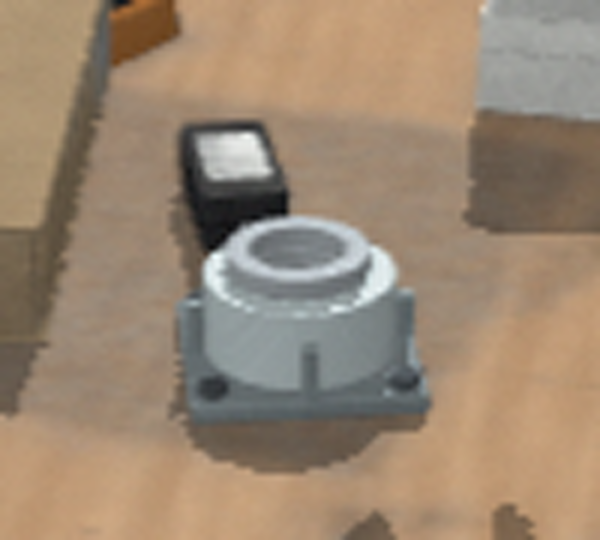

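The cup is seated square on the housing at about (300,260), with the gripper clear. I hand the job in.

```bash
python3 -c "
from plant import robot
print(robot.close_job())"
```

```text
the job is handed in; nothing more can be done
None
```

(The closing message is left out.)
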